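Unhook the slotted strap and stand it up for painting

ROBOT

A 6-joint arm with a two-finger parallel gripper is mounted at the origin on a cart in front of the work surface, level with it; the furniture and walls round the work are solid. World frame = base frame: x ahead of the robot, y to its left, z up, the work surface at z = 0. Lengths are in m, angles in rad, forces in N, time in s.
With the tool pointing down it reaches from about 0.275 to 0.825 m from the base axis. Payload 5.2 kg.
Tool frame: the origin (TCP) lies between the finger pads; the fingertips stand 14 mm ahead of it and the grasp point (between the pads) lies 5 mm behind it; z points along the fingers, y is the line along which they close (so a half turn about z gives the same grasp; the last joint's range is limited). The gripper opens to 93 mm and grips with 3 to 60 N. Pads are 15 mm wide; open, the fingers measure 128 mm over their backs; the gripper's body (75 mm by 188 mm) begins 65 mm behind the grasp point.
Start: joints at [0.977, 0.259, 1.535, -0, 1.348, -0.203], TCP at [0.209, 0.509, 0.2] pointing down, gripper open.
Joint ranges: [-3.14, 3.14], [-0.91, 2.08], [0.19, 2.58], [-1.22, 4.36], [0.22, 2.71], [-3.12, 3.12]. Speed limits (rad/s): [2.57, 2.57, 3.14, 3.14, 3.14, 3.14].

INTERFACE

Orientations are given as [roll, pitch, yaw] about the fixed x, y, z axes, in that order (R = Rz(yaw) Ry(pitch) Rx(roll)).
In Python, from station import read_state, eyes, job, finder gives the robot as it stands.
- The arm moves only by the tool send_rows, never from a script. Its argument "moves" is a list of rows, each an object of numbers: "dx", "dy", "dz": the shift along the tool's x, y, z in cm; "roll": the turn about the tool's z in degrees; "jaw": the closure, from -1 (fully open) to 1 (shut). In form: [{"dx": .., "dy": .., "dz": .., "roll": .., "jaw": ..}, ...]. A call has 1 to 12 rows; each row shifts and turns the commanded pose from where the row before left it, along the tool's axes as they then stand; what a row does not reach is not made up. A row lasts 1/10 s, in which the tool goes at most 50 mm and 8.59 degrees, less where a joint would pass 70% of its speed; a pose out of reach is approached as far as the arm can. A call is refused whole if a number of a shift passes 5 or a number of a turn 8.59, either way. A call with a gripper value outside its range is refused whole. The fingers move at their own pace and stop on an object; "force" is the grip in N (left out, the last holds). Time passes only in rows, so rows that do not move let the fingers close. It gives the time, the measured TCP pose, the force, the opening and the grip force at its end, in the units of the state.
- read_state(): the state, without advancing time (a new reading comes with each control period).
- eyes.get_image(name): name is "side" or "top"; returns the picture (480x640x3 uint8, red, green, blue); there is no depth.
- eyes.calibration(name): a dict with "fx", "fy", "cx", "cy" (pixels), "R" (3x3) and "t" (3): a world point X has camera coordinates R X + t. Camera axes: x right, y down, z forward; pixel columns grow to the right and rows downward; lengths in m; the calibration is good to about 2 mm. A picture is of the moment at which its call begins. calibration takes no time and is no camera call.
- job.sign_off(): hands the job in; it is judged then, once.
Trained networks look in the newest picture that a camera, given by its name, has taken for a name from the list of things; names that differ only in an ending like _2 or _b are one class to them, and where a whole thing is asked for, a point or a joint stands for the part that bears it (a point fixed in the world has none). Each returns a list of dicts, best first, with "confidence" (0 to 1); they miss things now and then, are a little off and sometimes report something else, mostly with a low value. They report only what shows in the picture. A call takes as long as a camera call. They do not tell look-alikes from the thing itself.
- finder.trace(target, camera): "pixels" (480x640 bool, what is visible of it) and "rect" ([left, top, width, height] in pixels, round what is visible of it).
The state is a dict: "t": time; "joints": joint angles; "qvel": joint speeds; "tau": joint torques, N m; "tcp_pos": TCP position; "eef_rot": TCP orientation; "wrist_force": force on the tool from outside, world axes, zero at the start; "wrist_torque": the same for the moment, N m; "finger_gap": finger opening in m; "finger_force": force on a finger pad.
Only numpy, scipy, OpenCV 4.12 (cv2) and the standard library are available. Lean on these libraries where they do the work, as an engineer would, in place of code of your own. Each camera call takes 0.05 s, during which the arm holds its last target. There are 200 camera calls.

TASK

The slotted steel strap hangs on the barbed yellow hook: raise it, tilt it and work it out over the barb without forcing it against the hook (keep the push to a light touch, well under 15 N). Then stand it upright, grip end up, fully down in the slot of the wooden stand, and let go of it. Leave the tape roll, the tin, the aerosol can and the sanding block where they are.

Things in the scene. Friction and masses are not known exactly. Their poses are not given: they have to be found in the camera images.
- strap: flat steel strap, 160 mm long, 40 wide, 6 thick, about 0.3 kg, hanging upright; origin at the centre of its lower end, z up its length, x through its thickness (along the hook), y across its width. A slot 21 mm high (z = 80 to 101 mm) and 18 mm wide goes right through; the slot's upper edge rests on top of the hook's rod
- strap_grip (a point): centre of the strap's red dipped grip end (strap z = 140 mm): 12 mm thick along x, 43 mm wide, z = 120 to 160 mm; pinch it here from above, across the thickness
- strap_slot (a point): centre of the strap's slot (strap z = 90.5 mm). To come off, the strap must lean about 36 degrees (34 to 40), top back over the post and lower end swung outward. Its slot centre then rises through these points, measured (outward, up) from the hook's bend in mm: (0.5, 4), (1.1, 10), (1.5, 12), (2.4, 14), (3.8, 16), (8, 22), (14, 30), (16, 45), with about 2 mm play to either side
- hook_post: fixed blue square post, 30 mm wide, 177 mm high, on a dark steel base plate 130 x 100 x 10 mm. Origin on the bench under the post's axis; the hook points along its x (to the robot's left and away from it); z up
- hook_root (a point): where the hook's axis leaves the post's face, 165 mm above the bench. Hook: rigid 5 mm yellow round bar in the post's x-z plane, a level straight rod along x, then a lip bending up and out (centre line to 8 mm further out, 24 mm up) and from its tip a barb pointing back to the post (6 mm back, 3 mm down). An upright strap cannot pass the barb, however far it is raised
- hook_mid (a point): point on the rod's axis 40 mm out from hook_root. How far the hook is screwed in differs each time and is not reported: the bend lies 50 to 90 mm out from hook_root; feel for it or see it (it does not move in use). The strap, tilted 36 degrees with its slot centre 2 mm above the rod's axis and slid outward, stops against the lip with its slot centre 5 mm beyond the bend
- stand: fixed wooden block 64 x 90 x 60 mm high, origin under its centre. From its top an upright slot, 14 mm along x and 52 mm along y, centred, 45 mm deep (floor 15 mm above the bench)
- stand_mouth (a point): centre of the stand's slot mouth, on its top face, 60 mm above the bench
- tape_masking: roll of beige masking tape, 84 mm across, 30 mm high, lying; origin under its centre; leave alone
- pot_grey: grey tin, 63 mm across, 60 mm high; origin under its centre; leave alone
- aerosol: upright white aerosol can with red cap, 67 mm across, 202 mm high; origin under its centre; leave alone
- sanding_block: dark rubber sanding block, 62 x 120 x 32 mm high; origin under its centre; leave alone
Not all that is in view belongs to the job. There is more than one size of the strap; the one meant has the size given above.

How it is judged:
At the end, for the whole second after the job is handed in: the strap stands in the stand's slot, lower end down within 7 mm of the slot's floor (under 22 mm above the bench), within 8 mm (x) and 12 mm (y) of the slot's centre, grip end up, leaning less than 0.3 rad, at rest and released (x of strap in the frame of stand between -0.008 and 0.008 m and y of strap in the frame of stand between -0.012 and 0.012 m and height (world z) of strap below 0.022 m and angle between strap's own z axis and vertical below 0.3 rad and linear speed of strap below 0.02 m/s and contact force between strap and the fingers below 0.1 N); the robot touches nothing.
It fails at once if the hook and its post are pushed with more than 15 N, by strap or robot (contact force between hook_post and anything else above 15 N).
It fails at once if the tape roll is moved more than 20 mm (distance of tape_masking from where it was at the start of the episode above 0.02 m).
It fails at once if the tin is moved more than 20 mm (distance of pot_grey from where it was at the start of the episode above 0.02 m).
It fails at once if the aerosol can is moved more than 20 mm (distance of aerosol from where it was at the start of the episode above 0.02 m).
It fails at once if the sanding block is moved more than 20 mm (distance of sanding_block from where it was at the start of the episode above 0.02 m).
It also fails if it takes over 64 s, if anything falls off the work surface, if the arm or the gripper's body presses on something with over 40 N, if the wrist force passes 120 N, or if a joint passes its speed limit or range.

## Working session

There is one attempt and no reset: what is moved stays moved. The work goes in short steps, Python scripts to look and compute and a tool call to move; the robot and the scene stay as the last step left them, time stands still between calls to the robot, and variables do not carry over. Pictures are saved under pics/ and viewed, at most 10 in all, crops included, and the job is handed in when it is done.

Besides the shell and the picture viewer there is one more tool, called after "Call:" by a JSON object that holds its "api" and its "payload". send_rows: Moves the arm, as the interface text tells. Its arguments: {"type":"object","properties":{"moves":{"type":"array","items":{"type":"object","properties":{"dx":{"type":"number"},"dy":{"type":"number"},"dz":{"type":"number"},"roll":{"type":"number"},"jaw":{"type":"number"}}}},"force":{"type":"number"}},"required":["moves"]}

```bash
mkdir -p pics; ls; python3 - <<'E'
from station import read_state, eyes, finder
import cv2, numpy as np
s=read_state(); print(s)
for c in ("side","top"):
    im=eyes.get_image(c); cv2.imwrite(f"pics/{c}0.png",im[:,:,::-1]); np.save(f"pics/{c}0.npy",im)
    k=eyes.calibration(c); print(c,k)
    for n in ["strap","strap_grip","hook_post","stand","tape_masking","pot_grey","aerosol","sanding_block"]:
        for d in finder.trace(n,c): print(c,n,round(d["confidence"],2),d["rect"])
E
```

```text
pics
{'t': 0.0, 'joints': array([ 9.77195765e-01,  2.59335198e-01,  1.53608686e+00, -2.80224172e-05,
        1.34799709e+00, -2.02762585e-01]), 'qvel': array([-0.00113949,  0.00151395,  0.00021594,  0.00050201, -0.0002745 ,
        0.00155288]), 'tau': array([-1.06479976e-03, -4.37322664e+01, -2.83998370e+01,  7.16964388e-02,
        4.13425604e-02, -1.67937692e-04]), 'tcp_pos': array([0.20916422, 0.50804107, 0.19902043]), 'eef_rot': array([-3.13979808e+00, -3.41053001e-04,  2.75076059e+00]), 'wrist_force': array([ 0.49004162,  0.11818162, -0.75366652]), 'wrist_torque': array([-0.0320759 ,  0.01679512,  0.00618297]), 'finger_force': 0.0, 'finger_gap': 0.09272578768049891}
side {'fx': 458.5306092549423, 'fy': 458.5306092549423, 'cx': 319.31785468862233, 'cy': 241.1025831680966, 'R': array([[ 0.96481467, -0.26208803,  0.02103621],
       [-0.11530239, -0.49364466, -0.86198626],
       [ 0.23630069,  0.82923146, -0.50649499]]), 't': array([-0.55570356,  0.13587061,  1.03290319])}
side strap 0.84 [279.1, 208.2, 7.7, 67.5]
side strap 0.78 [297.1, 290.8, 16.2, 47.3]
side strap_grip 0.63 [2
[... 458 characters left out ...]
 314.6858721958861, 'cy': 240.09384938861135, 'R': array([[-0.00413107, -0.99942035,  0.03379205],
       [-0.99784913,  0.00190909, -0.06552453],
       [ 0.06542203, -0.03399005, -0.99727861]]), 't': array([-0.10422793,  0.57877386,  1.05153983])}
top strap 0.59 [303.9, 280.7, 17.3, 15.4]
top strap 0.44 [362.3, 276.2, 18.8, 13.8]
top strap_grip 0.61 [304.0, 279.3, 21.2, 17.8]
top hook_post 0.77 [288.6, 258.1, 60.3, 51.3]
top stand 0.92 [163.6, 258.0, 42.4, 46.3]
top tape_masking 0.82 [302.8, 176.6, 36.2, 35.6]
top pot_grey 0.95 [244.8, 177.3, 27.6, 26.0]
top aerosol 0.68 [380.7, 176.9, 49.7, 46.1]
top aerosol 0.54 [303.8, 176.4, 33.1, 33.3]
top sanding_block 0.85 [400.1, 288.1, 54.4, 34.2]
```

```bash
python3 -c "print(1)"
```

```text
1
```

```bash
python3 - <<'E'
import cv2
a=cv2.imread("pics/side0.png")[190:430,230:450]; b=cv2.imread("pics/top0.png")[165:335,150:470]
cv2.imwrite("pics/s1.png",cv2.resize(a,None,fx=2.5,fy=2.5,interpolation=cv2.INTER_CUBIC)); cv2.imwrite("pics/t1.png",cv2.resize(b,None,fx=2.5,fy=2.5,interpolation=cv2.INTER_CUBIC))
E
```

```text
(no output)
```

View pics/s1.png

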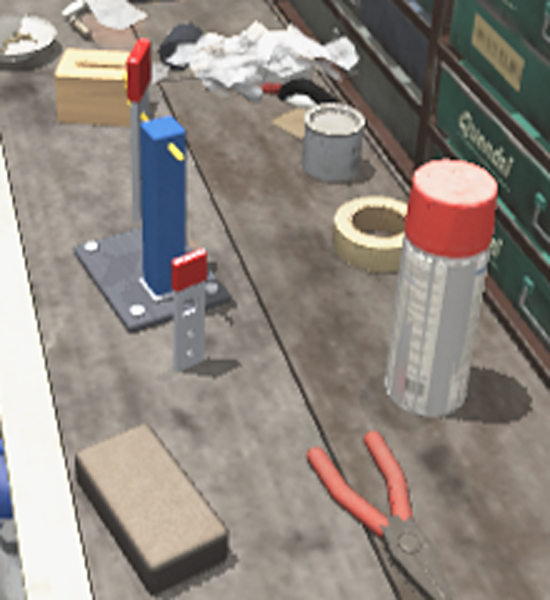

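View pics/t1.png

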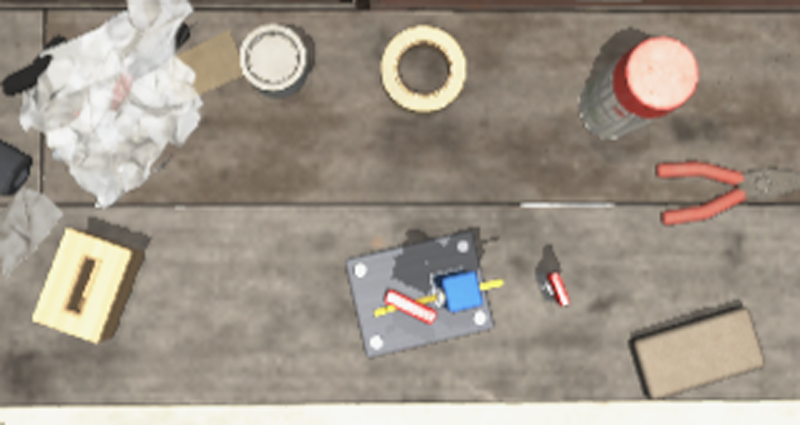

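The real strap is the one on the yellow hook (side ≈ (283,240), top ≈ (314,287)). The look-alike is the short strap standing at side ≈ (305,315), top ≈ (371,282). I'll check that choice in a close crop.

```bash
python3 - <<'E'
import cv2, numpy as np
a=cv2.imread("pics/side0.png")[196:316,252:332]; b=cv2.imread("pics/top0.png")[250:318,280:365]
A=cv2.resize(a,None,fx=5,fy=5,interpolation=cv2.INTER_CUBIC); B=cv2.resize(b,None,fx=4.6,fy=4.6,interpolation=cv2.INTER_CUBIC)
c=np.zeros((600,800,3),np.uint8); c[:600,:400]=A; c[:B.shape[0],405:405+B.shape[1]]=B[:,:395]
s=cv2.imread("pics/top0.png")[252:308,158:213]; S=cv2.resize(s,None,fx=4.6,fy=4.6,interpolation=cv2.INTER_CUBIC)
c[330:330+S.shape[0],405:405+S.shape[1]]=S
cv2.imwrite("pics/c2.png",c)
E
```

```text
(no output)
```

View pics/c2.png

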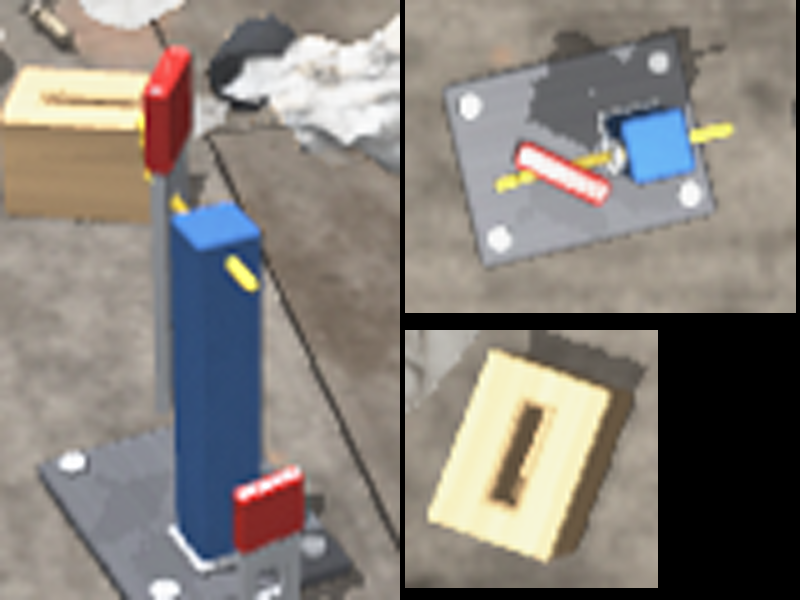

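```bash
cat > h.py <<'E'
import numpy as np, cv2
from scipy.optimize import least_squares
from station import eyes
K={c:eyes.calibration(c) for c in("side","top")}
def proj(c,P):
    k=K[c]; q=np.atleast_2d(P)@k["R"].T+k["t"]; return np.c_[k["fx"]*q[:,0]/q[:,2]+k["cx"],k["fy"]*q[:,1]/q[:,2]+k["cy"]]
def atz(c,uv,z):
    k=K[c]; d=k["R"].T@np.array([(uv[0]-k["cx"])/k["fx"],(uv[1]-k["cy"])/k["fy"],1]); o=-k["R"].T@k["t"]
    return o+d*(z-o[2])/d[2]
T=lambda L:np.array([(280+(x-405)/4.6,250+y/4.6) for x,y in L])
S=lambda L:np.array([(252+x/5,196+y/5) for x,y in L])
ST=lambda L:np.array([(158+(x-405)/4.6,252+(y-330)/4.6) for x,y in L])
def box(p,hx,hy):
    x,y,z,a=p; R=np.array([[np.cos(a),-np.sin(a)],[np.sin(a),np.cos(a)]])
    return np.c_[np.array([[hx,hy],[hx,-hy],[-hx,-hy],[-hx,hy]])@R.T+[x,y],[z]*4]
def fit(p0,hx,hy,views):
    f=lambda p:np.concatenate([(proj(c,box(p,hx,hy)[list(i)])-uv).ravel() for c,uv,i in views])
    r=least_squares(f,p0); return r.x,np.round(r.fun,1)
E
python3 - <<'E'
from h import *
pt=T([(620,118),(688,108),(695,172),(632,182)]); print("post top",[np.round(atz("top",u,.177),4) for u in pt])
ps=S([(172,222),(218,245),(260,235),(236,205)]); print("post side",[np.round(atz("side",u,.177),4) for u in ps])
gt=T([(527,144),(609,187),(600,204),(517,160)]); print("grip top",[np.round(atz("top",u,.226),4) for u in gt])
gs=S([(148,82),(167,92),(190,52),(172,46)]); print("grip side",[np.round(atz("side",u,.226),4) for u in gs])
for n,u,z in [("tip",(497,186),.189),("barbend",(520,180),.186),("root",(607,158),.165),("stub",(733,130),.165)]: print(n,np.round(atz("top",T([u])[0],z),4))
st=ST([(492,349),(610,390),(549,562),(429,519)]); print("stand",[np.round(atz("top",u,.06),4) for u in st])
ss=ST([(526,402),(546,407),(512,507),(490,500)]); print("slot",[np.round(atz("top",u,.06),4) for u in ss])
sd=S([(5,118),(20,66)]); print("stand side",[np.round(atz("side",u,.06),4) for u in sd])
E
```

```text
post top [array([ 0.4939, -0.1255,  0.177 ]), array([ 0.4982, -0.1564,  0.177 ]), array([ 0.4693, -0.1594,  0.177 ]), array([ 0.465 , -0.1308,  0.177 ])]
post side [array([ 0.4645, -0.1394,  0.177 ]), array([ 0.4788, -0.1615,  0.177 ]), array([ 0.4971, -0.1577,  0.177 ]), array([ 0.4931, -0.1318,  0.177 ])]
grip top [array([ 0.4837, -0.0826,  0.226 ]), array([ 0.4652, -0.1176,  0.226 ]), array([ 0.458 , -0.1137,  0.226 ]), array([ 0.4769, -0.0783,  0.226 ])]
grip side [array([ 0.4617, -0.1083,  0.226 ]), array([ 0.4674, -0.1188,  0.226 ]), array([ 0.4842, -0.0849,  0.226 ]), array([ 0.478 , -0.0777,  0.226 ])]
tip [ 0.4641 -0.0697  0.189 ]
barbend [ 0.4666 -0.08    0.186 ]
root [ 0.4754 -0.1201  0.165 ]
stub [ 0.4879 -0.1782  0.165 ]
stand [array([0.539 , 0.2169, 0.06  ]), array([0.518 , 0.1574, 0.06  ]), array([0.4316, 0.1868, 0.06  ]), array([0.4535, 0.247 , 0.06  ])]
slot [array([0.5121, 0.1995, 0.06  ]), array([0.5096, 0.1894, 0.06  ]), array([0.4593, 0.2057, 0.06  ]), array([0.4629, 0.2167, 0.06  ])]
stand side [array([0.4367, 0.1884, 0.06  ]), array([0.4541, 0.2501, 0.06  ])]
```

Two views agree. The strap's grip top centre is about (0.471, -0.098, 0.226), with its width at about 62°. The hook root is about (0.478, -0.128) at about 102°, with the bend roughly 50 mm out, and the stand is about (0.486, 0.202) with its slot at -18°. Moving now.

Call:
{"api": "send_rows", "payload": {"moves": [{"dz": -3.3, "jaw": -1}, {"dz": -3.3}, {"dz": -3.4}, {"dx": -3.4, "dy": -3.3}, {"dx": -3.4, "dy": -3.3}, {"dx": -3.4, "dy": -3.3}, {"dx": -3.4, "dy": -3.3}, {"dx": -3.4, "dy": -3.3}, {"dx": -3.4, "dy": -3.3}, {"dx": -3.4, "dy": -3.3}, {"dx": -3.4, "dy": -3.3}, {"dx": -3.4, "dy": -3.3}]}}

```text
$.moves[0]: bad value
```

Call:
{"api": "send_rows", "payload": {"moves": [{"dx": -3.4, "dy": -3.3}, {"dx": -3.4, "dy": -3.3}, {"dx": -3.4, "dy": -3.3}, {"dx": -3.4, "dy": -3.3}, {"dx": -3.2, "dy": -3.1}, {"roll": 5.7}, {}, {}]}}

```text
$.moves[0]: bad value
```

Call:
{"api": "send_rows", "payload": {"moves": [{"dx": 0, "dy": 0, "dz": -3.3, "roll": 0, "jaw": -1}, {"dx": 0, "dy": 0, "dz": -3.3, "roll": 0, "jaw": -1}, {"dx": 0, "dy": 0, "dz": -3.4, "roll": 0, "jaw": -1}, {"dx": -3.4, "dy": -3.3, "dz": 0, "roll": 0, "jaw": -1}, {"dx": -3.4, "dy": -3.3, "dz": 0, "roll": 0, "jaw": -1}, {"dx": -3.4, "dy": -3.3, "dz": 0, "roll": 0, "jaw": -1}, {"dx": -3.4, "dy": -3.3, "dz": 0, "roll": 0, "jaw": -1}, {"dx": -3.4, "dy": -3.3, "dz": 0, "roll": 0, "jaw": -1}, {"dx": -3.4, "dy": -3.3, "dz": 0, "roll": 0, "jaw": -1}, {"dx": -3.4, "dy": -3.3, "dz": 0, "roll": 0, "jaw": -1}]}}

```text
t: 1.9
tcp_pos: [0.3418, 0.2026, 0.3002]
eef_rot: [3.141, 0.001, 2.751]
wrist_force: [0.9, 0.0, 0.0]
finger_gap: 0.0933
finger_force: 0.0
```

Call:
{"api": "send_rows", "payload": {"moves": [{"dx": -3.35, "dy": -3.27, "dz": 0, "roll": 0, "jaw": -1}, {"dx": -3.35, "dy": -3.27, "dz": 0, "roll": 0, "jaw": -1}, {"dx": -3.35, "dy": -3.27, "dz": 0, "roll": 0, "jaw": -1}, {"dx": -3.35, "dy": -3.27, "dz": 0, "roll": 0, "jaw": -1}, {"dx": -3.35, "dy": -3.27, "dz": 0, "roll": 0, "jaw": -1}, {"dx": -3.35, "dy": -3.27, "dz": 0, "roll": 0, "jaw": -1}, {"dx": -3.35, "dy": -3.27, "dz": 0, "roll": 0, "jaw": -1}, {"dx": 0, "dy": 0, "dz": 0, "roll": 5.7, "jaw": -1}, {"dx": 0, "dy": 0, "dz": 0, "roll": 0, "jaw": -1}]}}

```text
t: 2.8
tcp_pos: [0.4713, -0.0979, 0.2993]
eef_rot: [3.142, -0.001, 2.648]
wrist_force: [0.5, -0.5, 0.2]
finger_gap: 0.0933
finger_force: 0.0
```

Call:
{"api": "send_rows", "payload": {"moves": [{"dx": 0, "dy": 0, "dz": 3, "roll": 0, "jaw": -1}, {"dx": 0, "dy": 0, "dz": 2.5, "roll": 0, "jaw": -1}, {"dx": 0, "dy": 0, "dz": 2, "roll": 0, "jaw": -1}, {"dx": 0, "dy": 0, "dz": 1.4, "roll": 0, "jaw": -1}, {"dx": 0, "dy": 0, "dz": 0, "roll": 0, "jaw": -1}]}}

```text
t: 3.3
tcp_pos: [0.4696, -0.095, 0.2093]
eef_rot: [-3.142, -0.004, 2.655]
wrist_force: [1.5, -0.3, 0.2]
finger_gap: 0.0928
finger_force: 0.0
```

```bash
python3 - <<'E'
from h import *
im=eyes.get_image("top"); im2=eyes.get_image("side")
A=cv2.resize(im2[196:316,252:332],None,fx=5,fy=5,interpolation=2);B=cv2.resize(im[250:330,280:360],None,fx=4.9,fy=4.9,interpolation=2)
c=np.zeros((600,800,3),np.uint8); c[:,:400]=A; c[:B.shape[0],405:405+B.shape[1]]=B
cv2.imwrite("pics/c3.png",c[:,:,::-1])
E
```

```text
(no output)
```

View pics/c3.png

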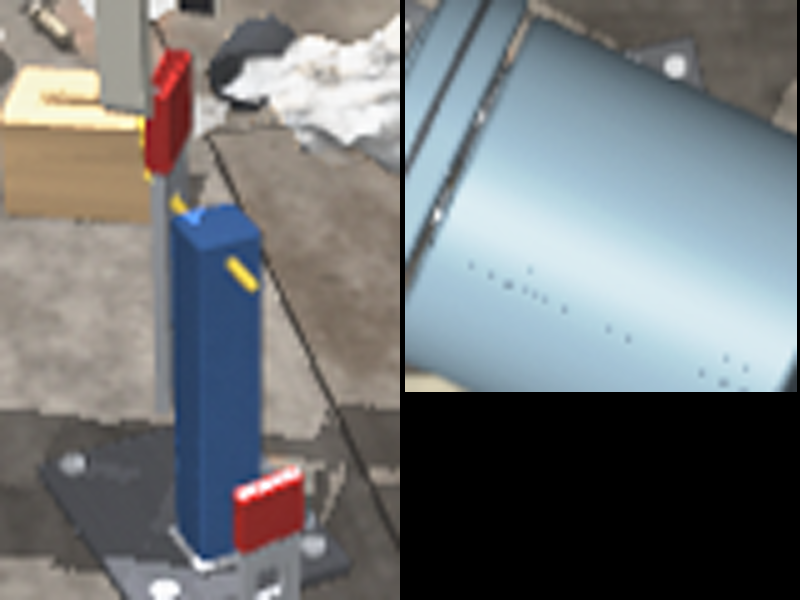

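Call:
{"api": "send_rows", "payload": {"moves": [{"dx": 0, "dy": 0, "dz": 0, "roll": 0, "jaw": -1}]}}

```text
t: 3.5
tcp_pos: [0.4718, -0.0965, 0.2121]
eef_rot: [3.141, 0.002, 2.653]
wrist_force: [0.0, 0.4, 0.1]
finger_gap: 0.0929
finger_force: 0.0
```

Call:
{"api": "send_rows", "payload": {"moves": [{"dx": 0, "dy": 0, "dz": 0, "roll": 0, "jaw": 1}, {"dx": 0, "dy": 0, "dz": 0, "roll": 0, "jaw": 1}, {"dx": 0, "dy": 0, "dz": 0, "roll": 0, "jaw": 1}, {"dx": 0, "dy": 0, "dz": 0, "roll": 0, "jaw": 1}, {"dx": 0, "dy": 0, "dz": 0, "roll": 0, "jaw": 1}], "force": 10}}

```text
t: 4.0
tcp_pos: [0.4712, -0.0967, 0.2109]
eef_rot: [-3.142, -0.0, 2.651]
wrist_force: [-0.1, -0.6, -0.2]
finger_gap: 0.0576
finger_force: 0.0
```

Call:
{"api": "send_rows", "payload": {"moves": [{"dx": 0, "dy": 0, "dz": 0, "roll": 0, "jaw": 1}, {"dx": 0, "dy": 0, "dz": 0, "roll": 0, "jaw": 1}, {"dx": 0, "dy": 0, "dz": 0, "roll": 0, "jaw": 1}, {"dx": 0, "dy": 0, "dz": 0, "roll": 0, "jaw": 1}], "force": 10}}

```text
t: 4.4
tcp_pos: [0.4712, -0.0967, 0.2108]
eef_rot: [3.142, -0.0, 2.651]
wrist_force: [-0.6, 0.4, -0.5]
finger_gap: 0.0258
finger_force: 0.0
```

```bash
python3 - <<'E'
from h import *
im2=eyes.get_image("side")
cv2.imwrite("pics/c4.png",cv2.resize(im2[166:266,232:352],None,fx=6,fy=6,interpolation=2)[:,:,::-1])
w=np.array([.471,.882,0]); c=np.array([.471,-.097,.197])
for d in (-.0465,.0465,-.013,.013): print(d,(proj("side",c+d*w)-[232,166])*6, (proj("side",c+d*w)-[252,196])*5)
E
```

```text
-0.0465 [[279.69512198 398.2769596 ]] [[133.07926831 181.89746633]]
0.0465 [[355.71767406 277.4665166 ]] [[196.43139505  81.22209717]]
-0.013 [[308.52030044 352.46972892]] [[157.10025037 143.7247741 ]]
0.013 [[329.74154031 318.74621769]] [[174.78461693 115.62184807]]
```

View pics/c4.png

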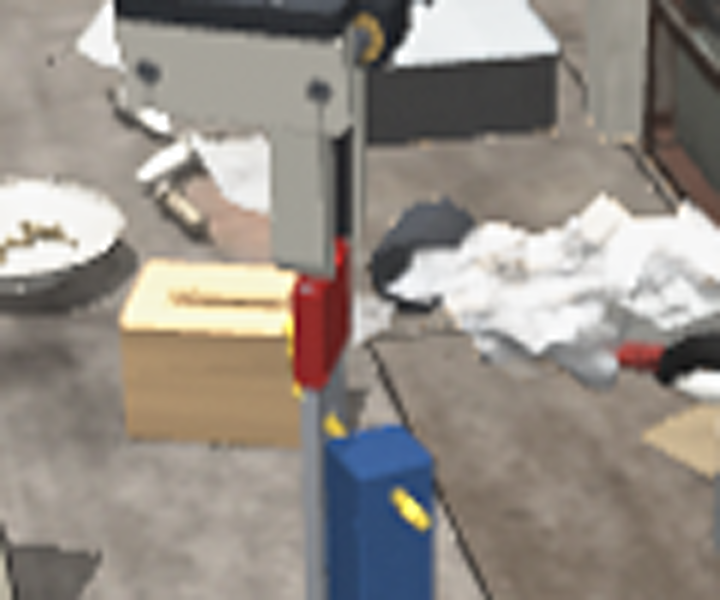

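The fingers closed just above the grip: the tips show at crop (300,270), right at the grip's top. They stand about 35–40 mm higher than the stated geometry gives. I'll open to about 65 mm and look again.

Call:
{"api": "send_rows", "payload": {"moves": [{"dx": 0, "dy": 0, "dz": 0, "roll": 0, "jaw": -0.4}, {"dx": 0, "dy": 0, "dz": 0, "roll": 0, "jaw": -0.4}, {"dx": 0, "dy": 0, "dz": 0, "roll": 0, "jaw": -0.4}, {"dx": 0, "dy": 0, "dz": 0, "roll": 0, "jaw": -0.4}, {"dx": 0, "dy": 0, "dz": 0, "roll": 0, "jaw": -0.4}, {"dx": 0, "dy": 0, "dz": 0, "roll": 0, "jaw": -0.4}]}}

```text
t: 5.05
tcp_pos: [0.4712, -0.0967, 0.2109]
eef_rot: [-3.142, 0.0, 2.651]
wrist_force: [0.2, -0.7, 0.4]
finger_gap: 0.0633
finger_force: 0.0
```

```bash
python3 - <<'E'
from h import *
from station import read_state
im2=eyes.get_image("side"); np.save("pics/s5.npy",im2)
print(read_state()["tcp_pos"],read_state()["finger_gap"])
cv2.imwrite("pics/c5.png",cv2.resize(im2[150:300,232:382],None,fx=4,fy=4,interpolation=2)[:,:,::-1])
w=np.array([.471,.882,0]); c=np.array([.471,-.097,.197])
for z in (.197,.21,.24): 
  for d in (-.05,-.0325,.0325): c[2]=z; print(z,d,(proj("side",c+d*w)-[232,150])*4)
E
```

```text
[ 0.4711603  -0.09665611  0.21085348] 0.06408346781919942
0.197 -0.05 [[184.38778493 332.8164383 ]]
0.197 -0.0325 [[194.63520904 316.53185154]]
0.197 0.0325 [[230.02794153 260.28786113]]
0.21 -0.05 [[183.7496252  310.13358546]]
0.21 -0.0325 [[194.0797194  294.09337867]]
0.21 0.0325 [[229.73998916 238.72136652]]
0.24 -0.05 [[182.24131417 256.5219341 ]]
0.24 -0.0325 [[192.76730181 241.07952495]]
0.24 0.0325 [[229.0605574  187.83461133]]
```

View pics/c5.png

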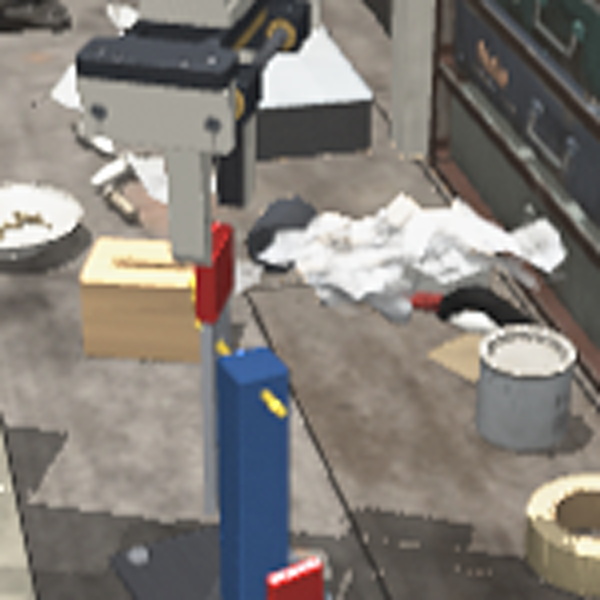

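Measured in the image, the fingertips are at z≈0.233, about 36 mm above what the TCP reading suggests. Laterally they straddle the grip correctly. I'll descend 36 mm carefully.

Call:
{"api": "send_rows", "payload": {"moves": [{"dx": 0, "dy": 0, "dz": 1, "roll": 0, "jaw": -0.4}, {"dx": 0, "dy": 0, "dz": 1, "roll": 0, "jaw": -0.4}, {"dx": 0, "dy": 0, "dz": 1, "roll": 0, "jaw": -0.4}, {"dx": 0, "dy": 0, "dz": 0.6, "roll": 0, "jaw": -0.4}, {"dx": 0, "dy": 0, "dz": 0, "roll": 0, "jaw": -0.4}]}}

```text
t: 5.6
tcp_pos: [0.4703, -0.0962, 0.1734]
eef_rot: [-3.141, -0.003, 2.651]
wrist_force: [-0.0, 0.3, 0.4]
finger_gap: 0.0648
finger_force: 0.0
```

```bash
python3 - <<'E'
from h import *
im2=eyes.get_image("side"); np.save("pics/s6.npy",im2)
cv2.imwrite("pics/c6.png",cv2.resize(im2[180:300,252:352],None,fx=5,fy=5,interpolation=2)[:,:,::-1])
w=np.array([.471,.882,0]); c=np.array([.471,-.097,.197])
for z in (.197,): 
  for d in (-.05,-.0325,.0325): c[2]=z; print(z,d,(proj("side",c+d*w)-[252,180])*5)
E
```

```text
0.197 -0.05 [[130.48473117 266.02054788]]
0.197 -0.0325 [[143.2940113  245.66481443]]
0.197 0.0325 [[187.53492691 175.35982641]]
```

View pics/c6.png

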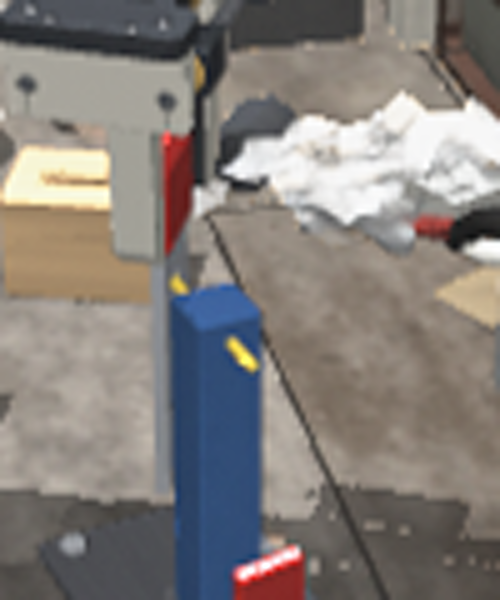

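Call:
{"api": "send_rows", "payload": {"moves": [{"dx": 0, "dy": 0, "dz": 0.2, "roll": 0, "jaw": 1}, {"dx": 0, "dy": 0, "dz": 0, "roll": 0, "jaw": 1}, {"dx": 0, "dy": 0, "dz": 0, "roll": 0, "jaw": 1}, {"dx": 0, "dy": 0, "dz": 0, "roll": 0, "jaw": 1}, {"dx": 0, "dy": 0, "dz": 0, "roll": 0, "jaw": 1}, {"dx": 0, "dy": 0, "dz": 0, "roll": 0, "jaw": 1}], "force": 12}}

```text
t: 6.25
tcp_pos: [0.4713, -0.0968, 0.1731]
eef_rot: [-3.142, 0.001, 2.651]
wrist_force: [0.9, 0.4, 1.9]
finger_gap: 0.0434
finger_force: 12.0
```

Call:
{"api": "send_rows", "payload": {"moves": [{"dx": 0, "dy": 0, "dz": -0.4, "roll": 0, "jaw": 1}, {"dx": 0, "dy": 0, "dz": -0.4, "roll": 0, "jaw": 1}, {"dx": 0, "dy": 0, "dz": 0, "roll": 0, "jaw": 1}, {"dx": 0, "dy": 0, "dz": 0, "roll": 4.2, "jaw": 1}, {"dx": 0, "dy": 0, "dz": 0, "roll": 5, "jaw": 1}, {"dx": 0, "dy": 0, "dz": 0, "roll": 5, "jaw": 1}, {"dx": 0, "dy": 0, "dz": 0, "roll": 5, "jaw": 1}], "force": 12}}

```text
t: 6.95
tcp_pos: [0.471, -0.0966, 0.1806]
eef_rot: [-3.141, -0.0, 2.313]
wrist_force: [-0.6, 0.7, -2.1]
finger_gap: 0.0434
finger_force: 12.0
```

Call:
{"api": "send_rows", "payload": {"moves": [{"dx": 0, "dy": 0, "dz": 0, "roll": 5, "jaw": 1}, {"dx": 0, "dy": 0, "dz": 0, "roll": 5, "jaw": 1}, {"dx": 0, "dy": 0, "dz": 0, "roll": 5, "jaw": 1}, {"dx": 0, "dy": 0, "dz": 0, "roll": 5, "jaw": 1}, {"dx": 0, "dy": 0, "dz": 0, "roll": 5, "jaw": 1}, {"dx": 0, "dy": 0, "dz": 0, "roll": 5, "jaw": 1}, {"dx": 0, "dy": 0, "dz": 0, "roll": 0, "jaw": 1}], "force": 12}}

```text
t: 7.65
tcp_pos: [0.471, -0.0966, 0.1807]
eef_rot: [-3.141, -0.0, 1.792]
wrist_force: [-0.1, -0.3, -2.9]
finger_gap: 0.0429
finger_force: 12.0
```

Call:
{"api": "send_rows", "payload": {"moves": [{"dx": -0.6, "dy": 0, "dz": 0, "roll": 0, "jaw": 1}, {"dx": -0.6, "dy": 0, "dz": 0, "roll": 0, "jaw": 1}, {"dx": -0.6, "dy": 0, "dz": 0, "roll": 0, "jaw": 1}, {"dx": -0.4, "dy": 0, "dz": 0, "roll": 0, "jaw": 1}, {"dx": 0, "dy": 0, "dz": 0, "roll": 0, "jaw": 1}], "force": 12}}

```text
t: 8.15
tcp_pos: [0.4762, -0.1189, 0.1808]
eef_rot: [-3.142, 0.0, 1.792]
wrist_force: [-0.1, -0.0, -2.7]
finger_gap: 0.0429
finger_force: 12.0
```

Call:
{"api": "send_rows", "payload": {"moves": [{"dx": -0.15, "dy": 0, "dz": 0, "roll": 0, "jaw": 1}, {"dx": 0, "dy": 0, "dz": 0, "roll": 0, "jaw": 1}], "force": 12}}

```text
t: 8.35
tcp_pos: [0.4763, -0.1197, 0.1808]
eef_rot: [-3.142, -0.0, 1.793]
wrist_force: [-0.3, 0.1, -2.7]
finger_gap: 0.0431
finger_force: 12.0
```

Call:
{"api": "send_rows", "payload": {"moves": [{"dx": -0.15, "dy": 0, "dz": 0, "roll": 0, "jaw": 1}, {"dx": 0, "dy": 0, "dz": 0, "roll": 0, "jaw": 1}], "force": 12}}

```text
t: 8.55
tcp_pos: [0.4767, -0.1211, 0.1809]
eef_rot: [3.142, 0.0, 1.793]
wrist_force: [-0.5, -0.2, -2.1]
finger_gap: 0.043
finger_force: 12.0
```

Call:
{"api": "send_rows", "payload": {"moves": [{"dx": -0.15, "dy": 0, "dz": 0, "roll": 0, "jaw": 1}, {"dx": 0, "dy": 0, "dz": 0, "roll": 0, "jaw": 1}], "force": 12}}

```text
t: 8.75
tcp_pos: [0.4771, -0.1226, 0.1809]
eef_rot: [3.142, 0.0, 1.793]
wrist_force: [-0.2, -0.3, -2.6]
finger_gap: 0.043
finger_force: 12.0
```

Call:
{"api": "send_rows", "payload": {"moves": [{"dx": -0.15, "dy": 0, "dz": 0, "roll": 0, "jaw": 1}, {"dx": 0, "dy": 0, "dz": 0, "roll": 0, "jaw": 1}]}}

```text
t: 8.95
tcp_pos: [0.4774, -0.1241, 0.1808]
eef_rot: [-3.142, 0.0, 1.793]
wrist_force: [-0.3, -0.0, -3.2]
finger_gap: 0.0432
finger_force: 12.0
```

Call:
{"api": "send_rows", "payload": {"moves": [{"dx": -0.15, "dy": 0, "dz": 0, "roll": 0, "jaw": 1}, {"dx": 0, "dy": 0, "dz": 0, "roll": 0, "jaw": 1}]}}

```text
t: 9.15
tcp_pos: [0.4775, -0.1248, 0.1808]
eef_rot: [-3.142, -0.001, 1.792]
wrist_force: [0.2, 3.5, -1.4]
finger_gap: 0.0432
finger_force: 12.0
```

Call:
{"api": "send_rows", "payload": {"moves": [{"dx": -0.15, "dy": 0, "dz": 0, "roll": 0, "jaw": 1}, {"dx": 0, "dy": 0, "dz": 0, "roll": 0, "jaw": 1}]}}

```text
t: 9.35
tcp_pos: [0.4779, -0.1265, 0.1809]
eef_rot: [-3.141, -0.001, 1.793]
wrist_force: [-0.6, 3.6, 0.4]
finger_gap: 0.0431
finger_force: 12.0
```

Call:
{"api": "send_rows", "payload": {"moves": [{"dx": -0.15, "dy": 0, "dz": 0, "roll": 0, "jaw": 1}, {"dx": 0, "dy": 0, "dz": 0, "roll": 0, "jaw": 1}]}}

```text
t: 9.55
tcp_pos: [0.4783, -0.1282, 0.1809]
eef_rot: [-3.142, -0.0, 1.793]
wrist_force: [-0.7, 4.0, -0.5]
finger_gap: 0.0431
finger_force: 12.0
```

Call:
{"api": "send_rows", "payload": {"moves": [{"dx": -0.2, "dy": 0, "dz": 0.04, "roll": 0, "jaw": 1}, {"dx": -0.2, "dy": 0, "dz": 0.05, "roll": 0, "jaw": 1}, {"dx": 0, "dy": 0, "dz": 0, "roll": 0, "jaw": 1}]}}

```text
t: 9.85
tcp_pos: [0.4793, -0.1327, 0.18]
eef_rot: [3.142, 0.0, 1.792]
wrist_force: [-0.9, 3.5, -0.5]
finger_gap: 0.043
finger_force: 12.0
```

Call:
{"api": "send_rows", "payload": {"moves": [{"dx": -0.18, "dy": 0, "dz": 0.06, "roll": 0, "jaw": 1}, {"dx": -0.18, "dy": 0, "dz": 0.06, "roll": 0, "jaw": 1}, {"dx": 0, "dy": 0, "dz": 0, "roll": 0, "jaw": 1}]}}

```text
t: 10.15
tcp_pos: [0.4802, -0.1362, 0.1788]
eef_rot: [3.141, 0.0, 1.792]
wrist_force: [0.6, 3.6, 0.9]
finger_gap: 0.0427
finger_force: 12.0
```

Call:
{"api": "send_rows", "payload": {"moves": [{"dx": -0.18, "dy": 0, "dz": 0.06, "roll": 0, "jaw": 1}, {"dx": -0.18, "dy": 0, "dz": 0.06, "roll": 0, "jaw": 1}, {"dx": 0, "dy": 0, "dz": 0, "roll": 0, "jaw": 1}]}}

```text
t: 10.45
tcp_pos: [0.481, -0.1397, 0.1776]
eef_rot: [3.141, 0.0, 1.792]
wrist_force: [-0.9, 3.4, 1.6]
finger_gap: 0.0432
finger_force: 12.0
```

```bash
cat >> h.py <<'E'
root=np.array([.4783,-.1275,.165]); hd=np.array([np.cos(np.radians(102.6)),np.sin(np.radians(102.6)),0]); wd=np.array([np.sin(np.radians(102.6)),-np.cos(np.radians(102.6)),0]); up=np.array([0,0,1.])
def strap(G,th,zg):
    "corner lists (world) given pivot world G at strap z=zg, lean th: lower end 4, grip top 4"
    u=-np.sin(th)*hd+np.cos(th)*up; n=np.cos(th)*hd+np.sin(th)*up
    f=lambda z,hy,hx:np.array([G+(z-zg)*u+a*hy*wd+b*hx*n for a,b in((1,1),(1,-1),(-1,-1),(-1,1))])
    return f(0,.02,.003),f(.16,.0215,.006),f(.12,.0215,.006)
E
python3 - <<'E'
from h import *
from station import read_state
im=eyes.get_image("side"); np.save("pics/s7.npy",im); p=read_state()["tcp_pos"]; print(p)
for n in ("strap","strap_grip"):
    for d in finder.trace(n,"side"): print(n,round(d["confidence"],2),d["rect"])
for th in (0,10,20,30):
    G=np.array([p[0],p[1],.165+.057-.003]); a,b,c=strap(G,np.radians(th),.1475); print(th,np.round(proj("side",a),0).tolist(),np.round(proj("side",b),0).tolist())
E
```

```text
[ 0.48097637 -0.13966499  0.17757194]Traceback (most recent call last):
  File "<stdin>", line 5, in <module>
NameError: name 'finder' is not defined. Did you mean: 'filter'?
```

```bash
python3 - <<'E'
from h import *
from station import read_state, finder
im=eyes.get_image("side"); p=read_state()["tcp_pos"]; m=np.zeros((480,640),bool)
for n in ("strap","strap_grip"):
    for d in finder.trace(n,"side"):
        print(n,round(d["confidence"],2),d["rect"])
        q=d["pixels"]
        if d["rect"][1]<250: print([(int(v),int(np.where(q[v])[0].min()),int(np.where(q[v])[0].max())) for v in range(480) if q[v].any()][::4])
for th in (0,10,20,30):
    G=np.array([p[0],p[1],.165+.057-.003]); a,b,c=strap(G,np.radians(th),.1475); print(th,np.round(proj("side",a),0).tolist(),np.round(proj("side",b),0).tolist())
E
```

```text
strap 0.83 [278.7, 216.3, 24.5, 54.8]
[(214, 298, 302), (218, 286, 304), (222, 287, 303), (226, 287, 303), (230, 287, 302), (234, 287, 301), (238, 282, 290), (242, 282, 285), (246, 281, 285), (250, 281, 285), (254, 280, 285), (258, 280, 286), (262, 279, 286), (266, 279, 286), (270, 278, 286)]
strap 0.55 [295.8, 290.6, 16.4, 46.7]
strap_grip 0.66 [278.2, 213.9, 25.0, 58.5]
[(214, 298, 302), (218, 286, 304), (222, 286, 303), (226, 286, 302), (230, 286, 302), (234, 286, 300), (238, 282, 291), (242, 282, 285), (246, 281, 285), (250, 281, 285), (254, 280, 285), (258, 280, 286), (262, 279, 286), (266, 279, 286), (270, 278, 286)]
strap_grip 0.6 [299.1, 293.6, 14.6, 44.7]
0 [[302.0, 278.0], [304.0, 280.0], [287.0, 285.0], [286.0, 283.0]] [[303.0, 213.0], [305.0, 215.0], [285.0, 219.0], [283.0, 217.0]]
10 [[297.0, 272.0], [298.0, 273.0], [282.0, 278.0], [281.0, 276.0]] [[303.0, 213.0], [306.0, 216.0], [286.0, 220.0], [283.0, 217.0]]
20 [[293.0, 263.0], [294.0, 265.0], [277.0, 270.0], [276.0, 268.0]] [[304.0, 213.0], [306.0, 217.0], [286.0, 221.0], [284.0, 217.0]]
30 [[288.0, 254.0], [289.0, 256.0], [273.0, 261.0], [272.0, 258.0]] [[304.0, 213.0], [306.0, 218.0], [287.0, 223.0], [284.0, 218.0]]
```

Call:
{"api": "send_rows", "payload": {"moves": [{"dx": -0.16, "dy": 0, "dz": 0.1, "roll": 0, "jaw": 1}, {"dx": -0.16, "dy": 0, "dz": 0.1, "roll": 0, "jaw": 1}, {"dx": 0, "dy": 0, "dz": 0, "roll": 0, "jaw": 1}]}}

```text
t: 10.95
tcp_pos: [0.4816, -0.1426, 0.1754]
eef_rot: [3.142, -0.0, 1.793]
wrist_force: [-0.1, 3.6, 0.4]
finger_gap: 0.0426
finger_force: 12.0
```

Call:
{"api": "send_rows", "payload": {"moves": [{"dx": -0.15, "dy": 0, "dz": 0.11, "roll": 0, "jaw": 1}, {"dx": -0.15, "dy": 0, "dz": 0.11, "roll": 0, "jaw": 1}, {"dx": 0, "dy": 0, "dz": 0, "roll": 0, "jaw": 1}]}}

```text
t: 11.25
tcp_pos: [0.4823, -0.1457, 0.1732]
eef_rot: [3.142, 0.0, 1.792]
wrist_force: [-0.2, 3.4, 0.1]
finger_gap: 0.0429
finger_force: 12.0
```

```bash
cat > tilt.py <<'E'
from h import *
from station import read_state, finder
im=eyes.get_image("side"); p=read_state()["tcp_pos"]
q=max((d for d in finder.trace("strap","side") if d["rect"][1]<265 and d["rect"][0]<290),key=lambda d:d["confidence"])["pixels"]
v,u=np.where(q); vs=range(v.max()-7,v.max()+1); print("tcp",np.round(p,4),"mask",[(r,int(u[v==r].min()),int(u[v==r].max())) for r in vs], "s,top", round(float((p-root)@hd),4))
import sys
off=float(sys.argv[1])if len(sys.argv)>1 else .0412
for th in (25,30,34,37,40):
    G=np.array([p[0],p[1],p[2]+off]); a,b,c=strap(G,np.radians(th),.1475); print(th,np.round(proj("side",a),1).tolist())
E
python3 tilt.py
```

```text
tcp [ 0.4822 -0.1457  0.1732] mask [(261, 277, 286), (262, 277, 286), (263, 277, 286), (264, 276, 286), (265, 276, 285), (266, 276, 284), (267, 276, 283), (268, 277, 279)] s,top -0.0186
25 [[291.5, 261.9], [292.5, 264.1], [276.2, 268.4], [275.3, 266.2]]
30 [[289.4, 257.2], [290.4, 259.5], [274.2, 263.7], [273.2, 261.4]]
34 [[287.8, 253.4], [288.7, 255.6], [272.5, 259.8], [271.6, 257.5]]
37 [[286.7, 250.4], [287.6, 252.7], [271.4, 256.8], [270.5, 254.4]]
40 [[285.6, 247.3], [286.4, 249.7], [270.3, 253.7], [269.4, 251.3]]
```

Call:
{"api": "send_rows", "payload": {"moves": [{"dx": -0.15, "dy": 0, "dz": 0.11, "roll": 0, "jaw": 1}, {"dx": -0.15, "dy": 0, "dz": 0.12, "roll": 0, "jaw": 1}, {"dx": 0, "dy": 0, "dz": 0, "roll": 0, "jaw": 1}]}}

```text
t: 11.65
tcp_pos: [0.4829, -0.1486, 0.1709]
eef_rot: [-3.142, 0.0, 1.792]
wrist_force: [-0.5, 2.7, 0.1]
finger_gap: 0.0429
finger_force: 12.0
```

```bash
python3 tilt.py
```

```text
tcp [ 0.4829 -0.1485  0.171 ] mask [(258, 276, 286), (259, 276, 286), (260, 275, 286), (261, 275, 286), (262, 275, 286), (263, 275, 285), (264, 275, 283), (265, 275, 279)] s,top -0.0215
25 [[292.1, 263.4], [293.1, 265.5], [276.8, 269.9], [275.8, 267.7]]
30 [[290.0, 258.7], [290.9, 260.9], [274.7, 265.2], [273.7, 262.9]]
34 [[288.4, 254.8], [289.3, 257.1], [273.1, 261.3], [272.2, 258.9]]
37 [[287.2, 251.8], [288.1, 254.1], [271.9, 258.3], [271.0, 255.9]]
40 [[286.1, 248.8], [287.0, 251.1], [270.8, 255.2], [270.0, 252.8]]
```

Call:
{"api": "send_rows", "payload": {"moves": [{"dx": -0.15, "dy": 0, "dz": 0.12, "roll": 0, "jaw": 1}, {"dx": -0.15, "dy": 0, "dz": 0.13, "roll": 0, "jaw": 1}, {"dx": 0, "dy": 0, "dz": 0, "roll": 0, "jaw": 1}]}}

```text
t: 12.05
tcp_pos: [0.4835, -0.1515, 0.1684]
eef_rot: [-3.142, 0.0, 1.792]
wrist_force: [-0.8, 2.7, 1.5]
finger_gap: 0.0431
finger_force: 12.0
```

```bash
python3 tilt.py
```

```text
tcp [ 0.4836 -0.1514  0.1685] mask [(255, 275, 286), (256, 274, 286), (257, 274, 286), (258, 273, 286), (259, 273, 286), (260, 273, 285), (261, 273, 282), (262, 273, 278)] s,top -0.0245
25 [[292.6, 265.0], [293.7, 267.1], [277.4, 271.5], [276.4, 269.3]]
30 [[290.5, 260.3], [291.5, 262.5], [275.3, 266.8], [274.3, 264.5]]
34 [[288.9, 256.4], [289.9, 258.6], [273.6, 262.8], [272.7, 260.5]]
37 [[287.8, 253.4], [288.7, 255.7], [272.5, 259.8], [271.6, 257.5]]
40 [[286.7, 250.3], [287.5, 252.7], [271.4, 256.8], [270.5, 254.3]]
```

Call:
{"api": "send_rows", "payload": {"moves": [{"dx": -0.18, "dy": 0, "dz": 0.16, "roll": 0, "jaw": 1}, {"dx": 0, "dy": 0, "dz": 0, "roll": 0, "jaw": 1}]}}

```text
t: 12.35
tcp_pos: [0.4839, -0.1532, 0.1668]
eef_rot: [3.142, 0.0, 1.792]
wrist_force: [0.3, 1.6, 3.1]
finger_gap: 0.0426
finger_force: 12.0
```

Call:
{"api": "send_rows", "payload": {"moves": [{"dx": 0, "dy": 0, "dz": 0, "roll": 0, "jaw": 1}, {"dx": 0, "dy": 0, "dz": 0, "roll": 0, "jaw": 1}], "force": 60}}

```text
t: 12.55
tcp_pos: [0.4839, -0.153, 0.1669]
eef_rot: [3.142, 0.0, 1.793]
wrist_force: [0.7, 3.1, 2.1]
finger_gap: 0.0424
finger_force: 60.0
```

```bash
python3 tilt.py; python3 - <<'E'
from h import *
from station import read_state
im=eyes.get_image("side").copy(); p=read_state()["tcp_pos"]; B=cv2.resize(im[195:285,255:335],None,fx=6.5,fy=6.5,interpolation=2)[:,:,::-1].copy()
for th,col in((36,(0,255,0)),):
    for P in strap(np.array([p[0],p[1],p[2]+.041]),np.radians(th),.1475): cv2.polylines(B,[np.int32((proj("side",P)-[255,195])*6.5)],True,col,1)
for P in (root,root+.05*hd): cv2.circle(B,tuple(np.int32((proj("side",P)[0]-[255,195])*6.5).tolist()),3,(255,0,255),-1)
cv2.imwrite("pics/c8.png",B)
E
```

```text
tcp [ 0.4839 -0.153   0.1669] mask [(254, 274, 286), (255, 273, 286), (256, 273, 286), (257, 273, 286), (258, 272, 286), (259, 272, 284), (260, 273, 282), (261, 274, 277)] s,top -0.0261
25 [[292.9, 265.9], [294.0, 268.1], [277.7, 272.4], [276.7, 270.3]]
30 [[290.8, 261.2], [291.8, 263.4], [275.6, 267.7], [274.6, 265.4]]
34 [[289.2, 257.3], [290.2, 259.6], [273.9, 263.8], [273.0, 261.5]]
37 [[288.1, 254.3], [289.0, 256.6], [272.8, 260.8], [271.9, 258.4]]
40 [[287.0, 251.2], [287.8, 253.6], [271.7, 257.7], [270.8, 255.3]]
```

View pics/c8.png

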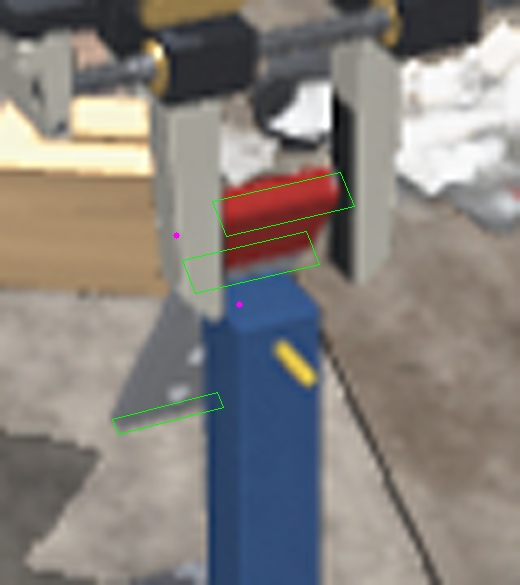

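Call:
{"api": "send_rows", "payload": {"moves": [{"dx": 0.1, "dy": 0, "dz": -0.1, "roll": 0, "jaw": 1}, {"dx": 0.2, "dy": 0, "dz": -0.05, "roll": 0, "jaw": 1}, {"dx": 0.3, "dy": 0, "dz": 0, "roll": 0, "jaw": 1}, {"dx": 0.4, "dy": 0, "dz": 0, "roll": 0, "jaw": 1}, {"dx": 0, "dy": 0, "dz": 0, "roll": 0, "jaw": 1}]}}

```text
t: 13.2
tcp_pos: [0.4813, -0.1426, 0.1683]
eef_rot: [-3.141, -0.0, 1.793]
wrist_force: [0.1, 0.5, -3.3]
finger_gap: 0.0428
finger_force: 60.0
```

Call:
{"api": "send_rows", "payload": {"moves": [{"dx": 0.5, "dy": 0, "dz": 0, "roll": 0, "jaw": 1}, {"dx": 0.5, "dy": 0, "dz": 0, "roll": 0, "jaw": 1}, {"dx": 0.5, "dy": 0, "dz": 0, "roll": 0, "jaw": 1}, {"dx": 0, "dy": 0, "dz": 0, "roll": 0, "jaw": 1}]}}

```text
t: 13.6
tcp_pos: [0.4781, -0.1277, 0.1685]
eef_rot: [-3.141, -0.0, 1.793]
wrist_force: [0.1, -0.2, -2.5]
finger_gap: 0.0421
finger_force: 60.0
```

```bash
python3 - <<'E'
from h import *
from station import read_state, finder
im=eyes.get_image("side"); p=read_state()["tcp_pos"]
ds=[d for d in finder.trace("strap","side") if d["rect"][1]<265 and d["rect"][0]<290]
q=max(ds,key=lambda d:d["confidence"])["pixels"].astype(np.uint8); v,u=np.where(q)
print([(r,int(u[v==r].min()),int(u[v==r].max())) for r in range(v.min(),v.max()+1,2)])
G0=np.array([p[0],p[1],p[2]+.041]); print(p,(p-root)@hd)
for th in (32,34,36,38,40):
  for off in (.003,.006):
    t=np.radians(th); G=G0+off*(np.cos(t)*hd+np.sin(t)*up); a,b,c=strap(G,t,.1475)
    print(th,off,"low",np.round(proj("side",a),1).tolist(),"top",np.round(proj("side",b),1).tolist())
E
```

```text
[(215, 292, 300), (217, 285, 301), (219, 283, 301), (221, 283, 301), (223, 283, 300), (225, 283, 298), (227, 283, 297), (229, 283, 295), (231, 284, 294), (233, 285, 293), (235, 276, 292), (237, 275, 290), (239, 274, 286), (241, 273, 286), (243, 273, 286), (245, 272, 286), (247, 271, 286), (249, 270, 285), (251, 269, 284), (253, 268, 280), (255, 269, 273)]
[ 0.47828278 -0.12813625  0.16850609] -0.0006171707005282009
32 0.003 low [[284.9, 252.3], [285.9, 254.5], [269.9, 258.6], [269.0, 256.3]] top [[301.0, 214.1], [303.2, 219.0], [283.8, 223.3], [281.6, 218.3]]
32 0.006 low [[284.5, 251.2], [285.4, 253.4], [269.4, 257.4], [268.5, 255.2]] top [[300.4, 212.9], [302.6, 217.8], [283.2, 222.0], [281.1, 217.1]]
34 0.003 low [[284.2, 250.4], [285.1, 252.6], [269.1, 256.6], [268.2, 254.3]] top [[301.1, 214.2], [303.2, 219.2], [283.8, 223.5], [281.7, 218.4]]
34 0.006 low [[283.7, 249.2], [284.6, 251.5], [268.7, 255.5], [267.8, 253.2]] top [[300.6, 213.0], [302.7, 217.9], [283.3, 222.2], [281.2, 217.2]]
36 0.003 low [[283.4, 248.4], [284.3, 250.7], [268.3, 254.6], [267.5, 252.3]] top [[301.2, 214.3], [303.3, 219.4], [283.9, 223.7], [281.8, 218.5]]
36 0.006 low [[283.0, 247.3], [283.9, 249.5], [267.9, 253.5], [267.1, 251.2]] top [[300.7, 213.1], [302.8, 218.1], [283.4, 222.4], [281.3, 217.2]]
38 0.003 low [[282.7, 246.4], [283.6, 248.7], [267.6, 252.6], [266.8, 250.3]] top [[301.3, 214.4], [303.4, 219.6], [284.0, 223.9], [282.0, 218.7]]
38 0.006 low [[282.3, 245.2], [283.2, 247.5], [267.2, 251.5], [266.4, 249.1]] top [[300.8, 213.1], [302.9, 218.3], [283.5, 222.6], [281.5, 217.3]]
40 0.003 low [[282.0, 244.4], [282.9, 246.7], [266.9, 250.6], [266.1, 248.3]] top [[301.4, 214.6], [303.4, 219.8], [284.0, 224.2], [282.1, 218.8]]
40 0.006 low [[281.6, 243.2], [282.4, 245.5], [266.5, 249.4], [265.7, 247.1]] top [[301.0, 213.2], [302.9, 218.5], [283.5, 222.8], [281.6, 217.4]]
```

```bash
cat > fitm.py <<'E'
from h import *
from station import read_state, finder
from scipy.optimize import minimize
def full(G,t,s=8):
    M=np.zeros((100*s,80*s),np.uint8); u=-np.sin(t)*hd+np.cos(t)*up; n=np.cos(t)*hd+np.sin(t)*up
    for z0,z1,hy,hx in((0,.12,.02,.003),(.12,.16,.0215,.006)):
        P=np.array([G+(z-.1475)*u+a*hy*wd+b*hx*n for z in(z0,z1) for a in(1,-1) for b in(1,-1)])
        cv2.fillConvexPoly(M,cv2.convexHull(np.int32(np.round((proj("side",P)-[250,195]+.5)*s))),255)
    return cv2.resize(M,(80,100),interpolation=cv2.INTER_AREA)/255.
def run():
    im=eyes.get_image("side"); p=read_state()["tcp_pos"]; c=im[195:295,250:330].astype(float)
    ds=[d for d in finder.trace("strap","side") if d["rect"][1]<262 and d["rect"][0]<290]
    q=max(ds,key=lambda d:d["confidence"])["pixels"][195:295,250:330].astype(float)
    red=((c[:,:,0]>100)&(c[:,:,0]>2*c[:,:,1])).astype(float)
    W=np.ones_like(q); W[42:,34:]=0   # hidden by the post, finger left out below
    v,u=np.mgrid[195:295,250:330]
    fing=(q<.5)&(v<240)&(u<286); W[fing]=0; W[:20]=0
    G0=np.array([p[0],p[1],p[2]+.041])
    best=[]
    for th in np.arange(28,44,1.):
        t=np.radians(th)
        for on in np.arange(0,.0091,.001):
            M=full(G0+on*(np.cos(t)*hd+np.sin(t)*up),t); best.append((((M-q)**2*W).sum(),th,on))
    best.sort(); print(np.round(p,4),"s",round(float((p-root)@hd),4)); print([(round(a,1),b,round(o,3)) for a,b,o in best[:6]])
if __name__=="__main__": run()
E
python3 fitm.py
```

```text
[ 0.4785 -0.1286  0.1685] s -0.0011
[(np.float64(46.4), np.float64(34.0), np.float64(0.007)), (np.float64(46.9), np.float64(35.0), np.float64(0.005)), (np.float64(49.6), np.float64(35.0), np.float64(0.004)), (np.float64(49.9), np.float64(34.0), np.float64(0.008)), (np.float64(50.2), np.float64(35.0), np.float64(0.006)), (np.float64(51.5), np.float64(33.0), np.float64(0.009))]
```

Call:
{"api": "send_rows", "payload": {"moves": [{"dx": -0.5, "dy": 0, "dz": 0, "roll": 0, "jaw": 1}, {"dx": -0.5, "dy": 0, "dz": 0, "roll": 0, "jaw": 1}, {"dx": -0.5, "dy": 0, "dz": 0, "roll": 0, "jaw": 1}, {"dx": -0.5, "dy": 0, "dz": 0, "roll": 0, "jaw": 1}, {"dx": -0.3, "dy": 0, "dz": 0.05, "roll": 0, "jaw": 1}, {"dx": 0, "dy": 0, "dz": 0, "roll": 0, "jaw": 1}]}}

```text
t: 14.4
tcp_pos: [0.4835, -0.1516, 0.1678]
eef_rot: [-3.141, -0.0, 1.792]
wrist_force: [-0.2, 0.5, -2.6]
finger_gap: 0.0423
finger_force: 60.0
```

Call:
{"api": "send_rows", "payload": {"moves": [{"dx": 0, "dy": 0, "dz": 0, "roll": 0, "jaw": 1}, {"dx": -0.1, "dy": 0, "dz": 0.06, "roll": 0, "jaw": 1}, {"dx": -0.12, "dy": 0, "dz": 0.08, "roll": 0, "jaw": 1}, {"dx": -0.12, "dy": 0, "dz": 0.08, "roll": 0, "jaw": 1}, {"dx": 0, "dy": 0, "dz": 0, "roll": 0, "jaw": 1}], "force": 14}}

```text
t: 14.9
tcp_pos: [0.4841, -0.1539, 0.166]
eef_rot: [3.141, -0.001, 1.793]
wrist_force: [-1.8, 3.5, 0.9]
finger_gap: 0.043
finger_force: 14.0
```

```bash
python3 fitm.py
```

```text
[ 0.4841 -0.1539  0.166 ] s -0.027
[(np.float64(69.5), np.float64(36.0), np.float64(0.006)), (np.float64(72.9), np.float64(37.0), np.float64(0.005)), (np.float64(74.9), np.float64(36.0), np.float64(0.005)), (np.float64(76.0), np.float64(36.0), np.float64(0.007)), (np.float64(76.8), np.float64(37.0), np.float64(0.004)), (np.float64(77.5), np.float64(37.0), np.float64(0.006))]
```

Call:
{"api": "send_rows", "payload": {"moves": [{"dx": -0.12, "dy": 0, "dz": 0.1, "roll": 0, "jaw": 1}, {"dx": -0.06, "dy": 0, "dz": 0.05, "roll": 0, "jaw": 1}, {"dx": 0, "dy": 0, "dz": 0, "roll": 0, "jaw": 1}], "force": 14}}

```text
t: 15.3
tcp_pos: [0.4847, -0.1563, 0.1643]
eef_rot: [3.141, 0.0, 1.793]
wrist_force: [-1.5, 2.5, 2.7]
finger_gap: 0.043
finger_force: 14.0
```

Call:
{"api": "send_rows", "payload": {"moves": [{"dx": 0, "dy": 0, "dz": 0, "roll": 0, "jaw": 1}, {"dx": 0, "dy": 0, "dz": 0, "roll": 0, "jaw": 1}, {"dx": 0.1, "dy": 0, "dz": -0.1, "roll": 0, "jaw": 1}, {"dx": 0.2, "dy": 0, "dz": -0.1, "roll": 0, "jaw": 1}, {"dx": 0.3, "dy": 0, "dz": -0.05, "roll": 0, "jaw": 1}, {"dx": 0.4, "dy": 0, "dz": 0, "roll": 0, "jaw": 1}, {"dx": 0.5, "dy": 0, "dz": 0, "roll": 0, "jaw": 1}, {"dx": 0.5, "dy": 0, "dz": 0, "roll": 0, "jaw": 1}, {"dx": 0.5, "dy": 0, "dz": 0, "roll": 0, "jaw": 1}, {"dx": 0, "dy": 0, "dz": 0, "roll": 0, "jaw": 1}], "force": 60}}

```text
t: 16.3
tcp_pos: [0.4788, -0.1308, 0.1668]
eef_rot: [-3.141, -0.0, 1.793]
wrist_force: [0.3, 0.3, -2.7]
finger_gap: 0.0424
finger_force: 60.0
```

```bash
python3 fitm.py
```

```text
[ 0.479  -0.1313  0.1668] s -0.0038
[(np.float64(57.5), np.float64(40.0), np.float64(0.004)), (np.float64(59.1), np.float64(39.0), np.float64(0.006)), (np.float64(61.4), np.float64(39.0), np.float64(0.005)), (np.float64(62.7), np.float64(40.0), np.float64(0.005)), (np.float64(63.1), np.float64(40.0), np.float64(0.003)), (np.float64(65.9), np.float64(39.0), np.float64(0.007))]
```

Call:
{"api": "send_rows", "payload": {"moves": [{"dx": 0.4, "dy": 0, "dz": 0, "roll": 0, "jaw": 1}, {"dx": 0.4, "dy": 0, "dz": 0, "roll": 0, "jaw": 1}, {"dx": 0.4, "dy": 0, "dz": 0, "roll": 0, "jaw": 1}, {"dx": 0, "dy": 0, "dz": 0, "roll": 0, "jaw": 1}]}}

```text
t: 16.8
tcp_pos: [0.4762, -0.1194, 0.1667]
eef_rot: [-3.141, -0.0, 1.793]
wrist_force: [0.2, 0.1, -2.5]
finger_gap: 0.0418
finger_force: 60.0
```

Call:
{"api": "send_rows", "payload": {"moves": [{"dx": 0.1, "dy": 0, "dz": 0, "roll": 0, "jaw": 1}, {"dx": 0.1, "dy": 0, "dz": 0, "roll": 0, "jaw": 1}, {"dx": 0, "dy": 0, "dz": 0, "roll": 0, "jaw": 1}]}}

```text
t: 17.1
tcp_pos: [0.476, -0.118, 0.1667]
eef_rot: [-3.142, -0.0, 1.793]
wrist_force: [0.4, -0.7, -2.3]
finger_gap: 0.0423
finger_force: 60.0
```

Call:
{"api": "send_rows", "payload": {"moves": [{"dx": 0.1, "dy": 0, "dz": 0, "roll": 0, "jaw": 1}, {"dx": 0.1, "dy": 0, "dz": 0, "roll": 0, "jaw": 1}, {"dx": 0, "dy": 0, "dz": 0, "roll": 0, "jaw": 1}], "force": 25}}

```text
t: 17.4
tcp_pos: [0.4755, -0.116, 0.1667]
eef_rot: [-3.142, -0.0, 1.793]
wrist_force: [0.6, 0.2, -3.1]
finger_gap: 0.0431
finger_force: 25.0
```

Call:
{"api": "send_rows", "payload": {"moves": [{"dx": 0.1, "dy": 0, "dz": 0, "roll": 0, "jaw": 1}, {"dx": 0, "dy": 0, "dz": 0, "roll": 0, "jaw": 1}], "force": 20}}

```text
t: 17.6
tcp_pos: [0.4753, -0.1151, 0.1668]
eef_rot: [3.142, 0.0, 1.793]
wrist_force: [-0.3, -0.4, -2.3]
finger_gap: 0.0428
finger_force: 20.0
```

Call:
{"api": "send_rows", "payload": {"moves": [{"dx": 0.1, "dy": 0, "dz": 0, "roll": 0, "jaw": 1}, {"dx": 0, "dy": 0, "dz": 0, "roll": 0, "jaw": 1}], "force": 20}}

```text
t: 17.8
tcp_pos: [0.4753, -0.1144, 0.1669]
eef_rot: [3.141, 0.001, 1.793]
wrist_force: [0.6, -1.4, -1.7]
finger_gap: 0.0425
finger_force: 20.0
```

Call:
{"api": "send_rows", "payload": {"moves": [{"dx": 0.1, "dy": 0, "dz": 0, "roll": 0, "jaw": 1}, {"dx": 0, "dy": 0, "dz": 0, "roll": 0, "jaw": 1}], "force": 14}}

```text
t: 18.0
tcp_pos: [0.4751, -0.1135, 0.1671]
eef_rot: [3.141, 0.001, 1.793]
wrist_force: [-0.4, -2.8, -0.1]
finger_gap: 0.0426
finger_force: 14.0
```

Call:
{"api": "send_rows", "payload": {"moves": [{"dx": 0.08, "dy": 0, "dz": 0, "roll": 0, "jaw": 1}, {"dx": 0, "dy": 0, "dz": 0, "roll": 0, "jaw": 1}]}}

```text
t: 18.2
tcp_pos: [0.4751, -0.1129, 0.1673]
eef_rot: [3.141, 0.001, 1.793]
wrist_force: [-0.5, -4.3, 1.7]
finger_gap: 0.0433
finger_force: 14.0
```

Call:
{"api": "send_rows", "payload": {"moves": [{"dx": 0.06, "dy": 0, "dz": 0, "roll": 0, "jaw": 1}, {"dx": 0, "dy": 0, "dz": 0, "roll": 0, "jaw": 1}]}}

```text
t: 18.4
tcp_pos: [0.475, -0.1125, 0.1673]
eef_rot: [3.141, 0.002, 1.793]
wrist_force: [-0.8, -5.0, 2.9]
finger_gap: 0.043
finger_force: 14.0
```

```bash
python3 fitm.py
```

```text
[ 0.475  -0.1125  0.1673] s 0.0154
[(np.float64(18.7), np.float64(35.0), np.float64(0.009)), (np.float64(22.6), np.float64(36.0), np.float64(0.008)), (np.float64(24.2), np.float64(36.0), np.float64(0.007)), (np.float64(28.6), np.float64(35.0), np.float64(0.008)), (np.float64(29.4), np.float64(36.0), np.float64(0.009)), (np.float64(35.1), np.float64(37.0), np.float64(0.005))]
```

Call:
{"api": "send_rows", "payload": {"moves": [{"dx": 0, "dy": 0, "dz": 0, "roll": 0, "jaw": 1}, {"dx": 0, "dy": 0, "dz": 0, "roll": 0, "jaw": 1}, {"dx": -0.2, "dy": 0, "dz": 0, "roll": 0, "jaw": 1}, {"dx": -0.1, "dy": 0, "dz": 0, "roll": 0, "jaw": 1}, {"dx": 0, "dy": 0, "dz": 0, "roll": 0, "jaw": 1}, {"dx": 0, "dy": 0, "dz": 0, "roll": 0, "jaw": 1}], "force": 60}}

```text
t: 19.1
tcp_pos: [0.4748, -0.1141, 0.1662]
eef_rot: [-3.141, -0.001, 1.793]
wrist_force: [-0.9, -1.2, -3.5]
finger_gap: 0.0424
finger_force: 60.0
```

```bash
sed -i 's/np.arange(28,44,1.)/np.arange(30,44,.5)/; s/np.arange(0,.0091,.001)/np.arange(0.002,.0121,.001)/' fitm.py; python3 fitm.py
```

```text
[ 0.4749 -0.1142  0.1663] s 0.0137
[(np.float64(13.7), np.float64(35.0), np.float64(0.009)), (np.float64(13.8), np.float64(35.5), np.float64(0.008)), (np.float64(15.8), np.float64(35.5), np.float64(0.009)), (np.float64(16.4), np.float64(36.0), np.float64(0.008)), (np.float64(16.4), np.float64(36.0), np.float64(0.007)), (np.float64(16.7), np.float64(35.0), np.float64(0.01))]
```

Call:
{"api": "send_rows", "payload": {"moves": [{"dx": -0.15, "dy": 0, "dz": 0, "roll": 0, "jaw": 1}, {"dx": -0.1, "dy": 0, "dz": -0.1, "roll": 0, "jaw": 1}, {"dx": 0, "dy": 0, "dz": 0, "roll": 0, "jaw": 1}, {"dx": 0, "dy": 0, "dz": 0, "roll": 0, "jaw": 1}]}}

```text
t: 19.6
tcp_pos: [0.4758, -0.1172, 0.1678]
eef_rot: [3.142, -0.0, 1.792]
wrist_force: [0.4, -0.3, -2.3]
finger_gap: 0.0423
finger_force: 60.0
```

```bash
python3 fitm.py
```

```text
[ 0.4758 -0.1172  0.1678] s 0.0106
[(np.float64(14.4), np.float64(35.5), np.float64(0.009)), (np.float64(15.3), np.float64(35.0), np.float64(0.01)), (np.float64(16.5), np.float64(36.0), np.float64(0.008)), (np.float64(16.8), np.float64(35.0), np.float64(0.009)), (np.float64(17.7), np.float64(35.5), np.float64(0.008)), (np.float64(19.1), np.float64(34.5), np.float64(0.01))]
```

Call:
{"api": "send_rows", "payload": {"moves": [{"dx": 0.01, "dy": 0, "dz": -0.15, "roll": 0, "jaw": 1}, {"dx": 0, "dy": 0, "dz": 0, "roll": 0, "jaw": 1}]}}

```text
t: 19.9
tcp_pos: [0.4759, -0.1171, 0.1695]
eef_rot: [3.141, 0.0, 1.793]
wrist_force: [-0.5, -0.3, -3.0]
finger_gap: 0.0429
finger_force: 60.0
```

Call:
{"api": "send_rows", "payload": {"moves": [{"dx": 0.02, "dy": 0, "dz": -0.15, "roll": 0, "jaw": 1}, {"dx": 0, "dy": 0, "dz": 0, "roll": 0, "jaw": 1}]}}

```text
t: 20.1
tcp_pos: [0.4758, -0.1169, 0.171]
eef_rot: [3.141, 0.0, 1.793]
wrist_force: [0.3, -0.1, -2.2]
finger_gap: 0.0419
finger_force: 60.0
```

Call:
{"api": "send_rows", "payload": {"moves": [{"dx": 0.02, "dy": 0, "dz": -0.15, "roll": 0, "jaw": 1}, {"dx": 0, "dy": 0, "dz": 0, "roll": 0, "jaw": 1}]}}

```text
t: 20.3
tcp_pos: [0.4758, -0.1167, 0.1725]
eef_rot: [3.141, 0.0, 1.793]
wrist_force: [0.4, -0.0, -3.3]
finger_gap: 0.0423
finger_force: 60.0
```

Call:
{"api": "send_rows", "payload": {"moves": [{"dx": 0.01, "dy": 0, "dz": -0.15, "roll": 0, "jaw": 1}, {"dx": 0, "dy": 0, "dz": 0, "roll": 0, "jaw": 1}]}}

```text
t: 20.5
tcp_pos: [0.4758, -0.1166, 0.174]
eef_rot: [3.141, 0.0, 1.793]
wrist_force: [0.6, 0.4, -3.4]
finger_gap: 0.0422
finger_force: 60.0
```

Call:
{"api": "send_rows", "payload": {"moves": [{"dx": 0.01, "dy": 0, "dz": -0.15, "roll": 0, "jaw": 1}, {"dx": 0, "dy": 0, "dz": 0, "roll": 0, "jaw": 1}]}}

```text
t: 20.7
tcp_pos: [0.4757, -0.1165, 0.1755]
eef_rot: [3.141, 0.0, 1.793]
wrist_force: [-0.5, 0.6, -2.6]
finger_gap: 0.0425
finger_force: 60.0
```

Call:
{"api": "send_rows", "payload": {"moves": [{"dx": 0.04, "dy": 0, "dz": -0.18, "roll": 0, "jaw": 1}, {"dx": 0, "dy": 0, "dz": 0, "roll": 0, "jaw": 1}]}}

```text
t: 20.9
tcp_pos: [0.4757, -0.1161, 0.1773]
eef_rot: [3.141, 0.0, 1.793]
wrist_force: [-0.3, 0.1, -2.8]
finger_gap: 0.0422
finger_force: 60.0
```

Call:
{"api": "send_rows", "payload": {"moves": [{"dx": 0.05, "dy": 0, "dz": -0.1, "roll": 0, "jaw": 1}, {"dx": 0, "dy": 0, "dz": 0, "roll": 0, "jaw": 1}]}}

```text
t: 21.1
tcp_pos: [0.4755, -0.1156, 0.1782]
eef_rot: [3.141, 0.0, 1.793]
wrist_force: [1.3, 0.1, -2.8]
finger_gap: 0.0424
finger_force: 60.0
```

Call:
{"api": "send_rows", "payload": {"moves": [{"dx": 0.05, "dy": 0, "dz": -0.1, "roll": 0, "jaw": 1}, {"dx": 0, "dy": 0, "dz": 0, "roll": 0, "jaw": 1}]}}

```text
t: 21.3
tcp_pos: [0.4754, -0.1151, 0.1792]
eef_rot: [3.141, 0.0, 1.793]
wrist_force: [0.0, 0.1, -2.6]
finger_gap: 0.0421
finger_force: 60.0
```

Call:
{"api": "send_rows", "payload": {"moves": [{"dx": 0.07, "dy": 0, "dz": -0.1, "roll": 0, "jaw": 1}, {"dx": 0, "dy": 0, "dz": 0, "roll": 0, "jaw": 1}]}}

```text
t: 21.5
tcp_pos: [0.4753, -0.1144, 0.1802]
eef_rot: [3.141, 0.0, 1.793]
wrist_force: [-0.5, -0.0, -2.8]
finger_gap: 0.0423
finger_force: 60.0
```

Call:
{"api": "send_rows", "payload": {"moves": [{"dx": 0.07, "dy": 0, "dz": -0.1, "roll": 0, "jaw": 1}, {"dx": 0, "dy": 0, "dz": 0, "roll": 0, "jaw": 1}]}}

```text
t: 21.7
tcp_pos: [0.475, -0.1136, 0.1812]
eef_rot: [3.141, 0.0, 1.793]
wrist_force: [0.5, 0.5, -3.1]
finger_gap: 0.0424
finger_force: 60.0
```

Call:
{"api": "send_rows", "payload": {"moves": [{"dx": 0.1, "dy": 0, "dz": -0.15, "roll": 0, "jaw": 1}, {"dx": 0, "dy": 0, "dz": 0, "roll": 0, "jaw": 1}]}}

```text
t: 21.9
tcp_pos: [0.4749, -0.1127, 0.1828]
eef_rot: [3.141, 0.0, 1.793]
wrist_force: [0.4, 0.3, -2.6]
finger_gap: 0.0423
finger_force: 60.0
```

Call:
{"api": "send_rows", "payload": {"moves": [{"dx": 0.1, "dy": 0, "dz": -0.15, "roll": 0, "jaw": 1}, {"dx": 0, "dy": 0, "dz": 0, "roll": 0, "jaw": 1}]}}

```text
t: 22.1
tcp_pos: [0.4746, -0.1117, 0.1843]
eef_rot: [3.141, 0.0, 1.793]
wrist_force: [-0.1, -0.1, -2.7]
finger_gap: 0.0421
finger_force: 60.0
```

Call:
{"api": "send_rows", "payload": {"moves": [{"dx": 0.1, "dy": 0, "dz": -0.15, "roll": 0, "jaw": 1}, {"dx": 0.1, "dy": 0, "dz": -0.15, "roll": 0, "jaw": 1}, {"dx": 0, "dy": 0, "dz": 0, "roll": 0, "jaw": 1}]}}

```text
t: 22.4
tcp_pos: [0.4743, -0.1098, 0.1873]
eef_rot: [3.141, 0.0, 1.793]
wrist_force: [-0.0, 0.5, -2.6]
finger_gap: 0.0421
finger_force: 60.0
```

Call:
{"api": "send_rows", "payload": {"moves": [{"dx": 0.12, "dy": 0, "dz": -0.16, "roll": 0, "jaw": 1}, {"dx": 0.12, "dy": 0, "dz": -0.16, "roll": 0, "jaw": 1}, {"dx": 0, "dy": 0, "dz": 0, "roll": 0, "jaw": 1}]}}

```text
t: 22.7
tcp_pos: [0.4737, -0.1074, 0.1905]
eef_rot: [3.141, 0.0, 1.793]
wrist_force: [0.2, -0.1, -3.1]
finger_gap: 0.0421
finger_force: 60.0
```

Call:
{"api": "send_rows", "payload": {"moves": [{"dx": 0.12, "dy": 0, "dz": -0.16, "roll": 0, "jaw": 1}, {"dx": 0.12, "dy": 0, "dz": -0.16, "roll": 0, "jaw": 1}, {"dx": 0, "dy": 0, "dz": 0, "roll": 0, "jaw": 1}]}}

```text
t: 23.0
tcp_pos: [0.4732, -0.1051, 0.1937]
eef_rot: [3.141, 0.0, 1.793]
wrist_force: [0.1, -1.0, -3.2]
finger_gap: 0.0422
finger_force: 60.0
```

Call:
{"api": "send_rows", "payload": {"moves": [{"dx": 0.12, "dy": 0, "dz": -0.16, "roll": 0, "jaw": 1}, {"dx": 0.02, "dy": 0, "dz": -0.16, "roll": 0, "jaw": 1}, {"dx": 0.03, "dy": 0, "dz": -0.2, "roll": 0, "jaw": 1}, {"dx": 0, "dy": 0, "dz": 0, "roll": 0, "jaw": 1}]}}

```text
t: 23.4
tcp_pos: [0.4729, -0.1036, 0.199]
eef_rot: [3.141, 0.0, 1.793]
wrist_force: [0.0, -0.3, -3.3]
finger_gap: 0.0423
finger_force: 60.0
```

Call:
{"api": "send_rows", "payload": {"moves": [{"dx": 0.04, "dy": 0, "dz": -0.3, "roll": 0, "jaw": 1}, {"dx": 0.05, "dy": 0, "dz": -0.4, "roll": 0, "jaw": 1}, {"dx": 0.08, "dy": 0, "dz": -0.5, "roll": 0, "jaw": 1}, {"dx": 0, "dy": 0, "dz": 0, "roll": 0, "jaw": 1}]}}

```text
t: 23.8
tcp_pos: [0.4729, -0.102, 0.2116]
eef_rot: [3.14, 0.001, 1.793]
wrist_force: [0.4, -0.6, -3.1]
finger_gap: 0.0423
finger_force: 60.0
```

Call:
{"api": "send_rows", "payload": {"moves": [{"dx": 0.5, "dy": 0, "dz": -1, "roll": 0, "jaw": 1}, {"dx": 1, "dy": 0, "dz": -1, "roll": 0, "jaw": 1}, {"dx": 1, "dy": 0, "dz": -1.5, "roll": 0, "jaw": 1}, {"dx": 2, "dy": 0, "dz": -2, "roll": 0, "jaw": 1}, {"dx": 0, "dy": 0, "dz": 0, "roll": 0, "jaw": 1}, {"dx": 0, "dy": 0, "dz": 0, "roll": 0, "jaw": 1}]}}

```text
t: 24.4
tcp_pos: [0.4627, -0.0575, 0.2665]
eef_rot: [3.14, 0.001, 1.794]
wrist_force: [0.2, 0.1, -2.9]
finger_gap: 0.0424
finger_force: 60.0
```

Call:
{"api": "send_rows", "payload": {"moves": [{"dx": 1.2, "dy": 0.4, "dz": 0, "roll": 0, "jaw": 1}, {"dx": 2.5, "dy": 0.8, "dz": 0, "roll": 0, "jaw": 1}, {"dx": 2.5, "dy": 0.8, "dz": 0, "roll": 0, "jaw": 1}, {"dx": 2.5, "dy": 0.8, "dz": 0, "roll": 0, "jaw": 1}, {"dx": 2.5, "dy": 0.8, "dz": 0, "roll": 0, "jaw": 1}, {"dx": 2.5, "dy": 0.8, "dz": 0, "roll": 0, "jaw": 1}, {"dx": 2.5, "dy": 0.8, "dz": 0, "roll": 0, "jaw": 1}, {"dx": 2.5, "dy": 0.8, "dz": 0, "roll": 0, "jaw": 1}, {"dx": 2.5, "dy": 0.8, "dz": 0, "roll": 0, "jaw": 1}, {"dx": 2.5, "dy": 0.8, "dz": 0, "roll": 0, "jaw": 1}, {"dx": 1.1, "dy": 0.3, "dz": 0, "roll": 0, "jaw": 1}]}}

```text
t: 25.5
tcp_pos: [0.4843, 0.2035, 0.2644]
eef_rot: [-3.139, -0.001, 1.794]
wrist_force: [-0.7, -0.1, -3.5]
finger_gap: 0.0421
finger_force: 60.0
```

Call:
{"api": "send_rows", "payload": {"moves": [{"dx": 0, "dy": 0, "dz": 0, "roll": 5, "jaw": 1}, {"dx": 0, "dy": 0, "dz": 0, "roll": 7, "jaw": 1}, {"dx": 0, "dy": 0, "dz": 0, "roll": 7, "jaw": 1}, {"dx": 0, "dy": 0, "dz": 0, "roll": 7, "jaw": 1}, {"dx": 0, "dy": 0, "dz": 0, "roll": 5.7, "jaw": 1}, {"dx": 0, "dy": 0, "dz": 0, "roll": 0, "jaw": 1}, {"dx": 0, "dy": 0, "dz": 0, "roll": 0, "jaw": 1}]}}

```text
t: 26.2
tcp_pos: [0.4847, 0.2011, 0.2651]
eef_rot: [-3.141, 0.001, 1.242]
wrist_force: [-0.2, -0.4, -3.4]
finger_gap: 0.0424
finger_force: 60.0
```

Call:
{"api": "send_rows", "payload": {"moves": [{"dx": 0, "dy": 0, "dz": 0, "roll": 0, "jaw": 1}, {"dx": 0, "dy": 0, "dz": 0, "roll": 0, "jaw": 1}, {"dx": 0, "dy": 0, "dz": 0, "roll": 0, "jaw": 1}], "force": 7}}

```text
t: 26.5
tcp_pos: [0.4849, 0.2012, 0.2656]
eef_rot: [-3.141, 0.0, 1.24]
wrist_force: [-0.0, 0.2, -2.7]
finger_gap: 0.0429
finger_force: 7.0
```

```bash
cat > fits.py <<'E'
import h, numpy as np
from h import *
from station import read_state, finder
A=np.radians(71.0); h.hd=np.array([np.cos(A),np.sin(A),0]); h.wd=np.array([np.sin(A),-np.cos(A),0])
im=eyes.get_image("side"); s=read_state(); p=s["tcp_pos"]; print(np.round(p,4),s["wrist_force"].round(1))
for d in finder.trace("strap","side"): 
    q=d["pixels"]; v,u=np.where(q); print(round(d["confidence"],2),d["rect"],[(r,int(u[v==r].min()),int(u[v==r].max())) for r in range(v.min(),v.max()+1,5)],v.max())
for th in (0,10,20,30):
    t=np.radians(th); a,b,c=h.strap(np.array([p[0],p[1],p[2]+.041])+.005*(np.cos(t)*h.hd+np.sin(t)*h.up),t,.1475); print(th,"low",np.round(proj("side",a),0).tolist(),"griptop",np.round(proj("side",b),0).tolist())
E
python3 fits.py
```

```text
[0.4849 0.2013 0.2657] [ 0.6  0.2 -2.6]
0.79 [258.8, 123.9, 17.7, 52.6] [(123, 266, 269), (128, 259, 275), (133, 258, 275), (138, 259, 275), (143, 260, 276), (148, 260, 276), (153, 261, 277), (158, 262, 276), (163, 261, 276), (168, 262, 277), (173, 262, 277), (178, 264, 277)] 178
0.78 [300.6, 291.5, 11.8, 47.0] [(291, 307, 311), (296, 299, 312), (301, 299, 312), (306, 299, 312), (311, 299, 311), (316, 300, 311), (321, 300, 310), (326, 300, 311), (331, 300, 311), (336, 300, 306)] 338
0 low [[276.0, 182.0], [276.0, 183.0], [261.0, 182.0], [261.0, 181.0]] griptop [[275.0, 123.0], [274.0, 124.0], [258.0, 124.0], [258.0, 122.0]]
10 low [[277.0, 177.0], [277.0, 178.0], [263.0, 178.0], [263.0, 177.0]] griptop [[275.0, 123.0], [274.0, 125.0], [257.0, 124.0], [258.0, 122.0]]
20 low [[279.0, 171.0], [278.0, 173.0], [264.0, 172.0], [264.0, 170.0]] griptop [[275.0, 122.0], [274.0, 125.0], [257.0, 125.0], [258.0, 122.0]]
30 low [[280.0, 164.0], [279.0, 166.0], [265.0, 165.0], [266.0, 163.0]] griptop [[275.0, 122.0], [274.0, 126.0], [257.0, 125.0], [258.0, 122.0]]
```

Call:
{"api": "send_rows", "payload": {"moves": [{"dx": 0, "dy": 0, "dz": 0, "roll": 0, "jaw": 1}, {"dx": 0, "dy": 0, "dz": 0, "roll": 0, "jaw": 1}, {"dx": 0, "dy": 0, "dz": 0, "roll": 0, "jaw": 1}], "force": 5}}

```text
t: 26.9
tcp_pos: [0.485, 0.2014, 0.2657]
eef_rot: [3.142, -0.0, 1.239]
wrist_force: [0.6, -0.1, -2.3]
finger_gap: 0.0432
finger_force: 5.0
```

```bash
python3 fits.py; python3 - <<'E'
from h import *
im=eyes.get_image("side"); im2=eyes.get_image("top")
a=cv2.resize(im[105:255,225:325],None,fx=4,fy=4,interpolation=2); b=cv2.resize(im2[235:335,140:240],None,fx=4,fy=4,interpolation=2)
c=np.zeros((600,800,3),np.uint8); c[:,:400]=a; c[:400,400:]=b; cv2.imwrite("pics/c9.png",c[:,:,::-1])
E
```

```text
[0.485  0.2014 0.2657] [-1.1  0.  -1.8]
0.93 [260.3, 125.5, 15.1, 52.5] [(124, 259, 272), (129, 259, 274), (134, 259, 274), (139, 260, 274), (144, 261, 275), (149, 261, 276), (154, 261, 276), (159, 262, 276), (164, 262, 276), (169, 263, 277), (174, 263, 277)] 178
0.73 [298.2, 290.4, 15.1, 47.1] [(291, 307, 311), (296, 299, 312), (301, 298, 312), (306, 298, 311), (311, 299, 311), (316, 299, 311), (321, 299, 311), (326, 300, 311), (331, 300, 311), (336, 301, 304)] 337
0 low [[276.0, 182.0], [276.0, 183.0], [261.0, 182.0], [261.0, 181.0]] griptop [[275.0, 123.0], [275.0, 124.0], [258.0, 124.0], [258.0, 122.0]]
10 low [[277.0, 177.0], [277.0, 178.0], [263.0, 178.0], [263.0, 177.0]] griptop [[275.0, 123.0], [274.0, 125.0], [257.0, 124.0], [258.0, 122.0]]
20 low [[279.0, 171.0], [278.0, 173.0], [264.0, 172.0], [264.0, 170.0]] griptop [[275.0, 122.0], [274.0, 125.0], [257.0, 125.0], [258.0, 122.0]]
30 low [[280.0, 164.0], [279.0, 166.0], [265.0, 165.0], [266.0, 163.0]] griptop [[275.0, 122.0], [274.0, 126.0], [257.0, 125.0], [258.0, 122.0]]
```

View pics/c9.png

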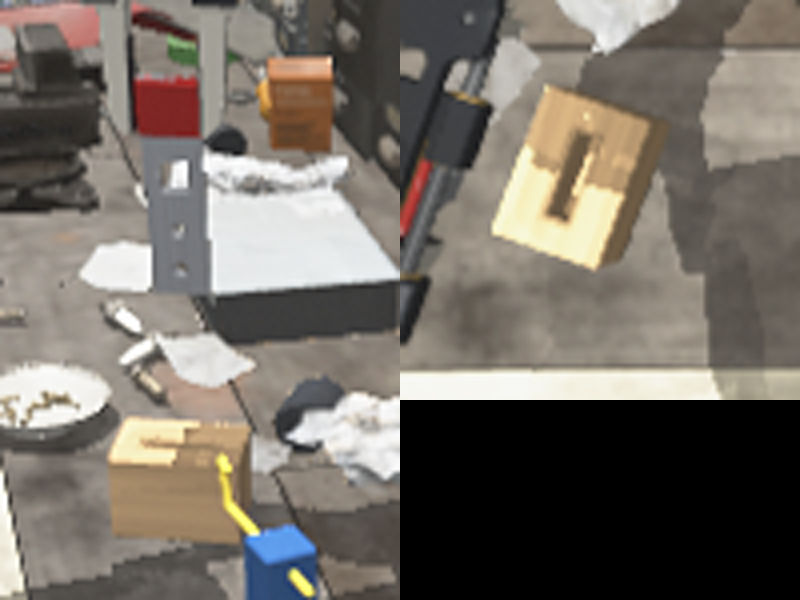

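```bash
cat > ftop.py <<'E'
import h, numpy as np
from h import *
from station import read_state, finder
A=np.radians(71.0); h.hd=np.array([np.cos(A),np.sin(A),0]); h.wd=np.array([np.sin(A),-np.cos(A),0])
im=eyes.get_image("top"); s=read_state(); p=s["tcp_pos"]; c=im.astype(int)
red=(c[:,:,0]>90)&(c[:,:,0]>2*c[:,:,1])&(c[:,:,0]>2*c[:,:,2]); red[:, 220:]=False; red[:230]=False; red[330:]=False
v,u=np.where(red); print("red",len(u),u.min(),u.max(),v.min(),v.max())
for d in finder.trace("strap","top"): print(round(d["confidence"],2),d["rect"])
for th in (0,10,20):
    t=np.radians(th); P=h.strap(np.array([p[0],p[1],p[2]+.041])+.003*(np.cos(t)*h.hd+np.sin(t)*h.up),t,.1475); print(th,[np.round(proj("top",a),1).tolist() for a in P])
cv2.imwrite("pics/t10.png",cv2.resize(im[230:340,60:220],None,fx=5,fy=5,interpolation=2)[:,:,::-1])
E
python3 ftop.py
```

```text
red 17 141 147 276 292
0.5 [141.6, 277.9, 14.0, 17.8]
0 [[[171.3, 270.6], [174.0, 271.5], [167.4, 289.6], [164.7, 288.7]], [[143.0, 269.5], [149.5, 271.8], [140.9, 295.4], [134.3, 293.1]], [[150.8, 269.5], [157.0, 271.6], [148.8, 294.0], [142.6, 291.9]]]
10 [[[159.3, 266.6], [162.1, 267.5], [155.5, 285.7], [152.6, 284.8]], [[143.9, 270.0], [150.8, 272.2], [142.2, 295.7], [135.2, 293.6]], [[148.0, 268.7], [154.5, 270.8], [146.3, 293.2], [139.7, 291.1]]]
20 [[[146.8, 262.8], [149.8, 263.7], [143.0, 282.0], [140.1, 281.1]], [[145.1, 270.4], [152.1, 272.5], [143.5, 296.1], [136.4, 294.1]], [[145.3, 267.9], [151.9, 269.9], [143.7, 292.4], [137.0, 290.5]]]
```

View pics/t10.png

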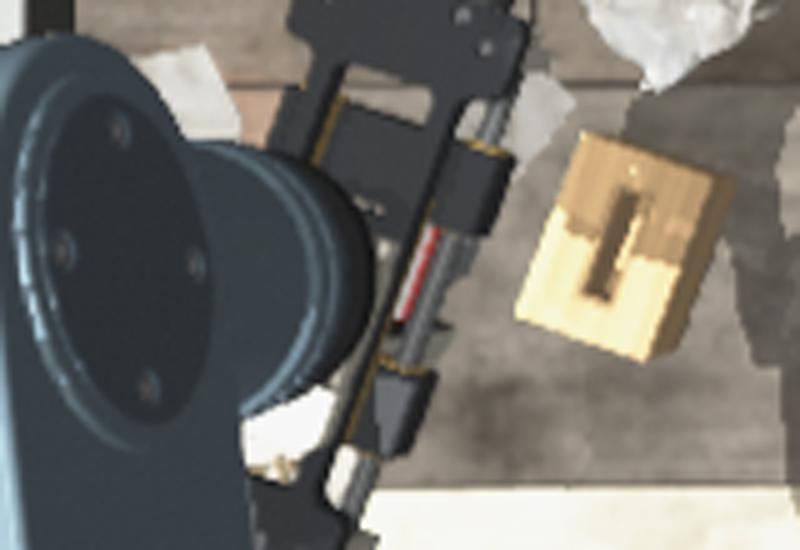

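Call:
{"api": "send_rows", "payload": {"moves": [{"dx": 0, "dy": 0, "dz": 0, "roll": 0, "jaw": 1}, {"dx": -1, "dy": 0, "dz": 0, "roll": 0, "jaw": 1}, {"dx": -2, "dy": 0, "dz": 0, "roll": 0, "jaw": 1}, {"dx": -2, "dy": 0, "dz": 0, "roll": 0, "jaw": 1}, {"dx": -2, "dy": 0, "dz": 0, "roll": 0, "jaw": 1}, {"dx": -2, "dy": 0, "dz": 0, "roll": 0, "jaw": 1}, {"dx": 0, "dy": 0, "dz": 2, "roll": 0, "jaw": 1}, {"dx": 0, "dy": 0, "dz": 3, "roll": 0, "jaw": 1}, {"dx": 0, "dy": 0, "dz": 3, "roll": 0, "jaw": 1}, {"dx": 0, "dy": 0, "dz": 3, "roll": 0, "jaw": 1}, {"dx": 0, "dy": 0, "dz": 1.3, "roll": 0, "jaw": 1}, {"dx": 0, "dy": 0, "dz": 0, "roll": 0, "jaw": 1}], "force": 14}}

```text
t: 28.4
tcp_pos: [0.4536, 0.1157, 0.1407]
eef_rot: [-3.137, 0.002, 1.239]
wrist_force: [0.6, 0.3, -1.9]
finger_gap: 0.0433
finger_force: 14.0
```

```bash
python3 fits.py
```

```text
[0.4549 0.1158 0.1422] [-0.9 -0.7 -1.6]
0.86 [297.8, 290.9, 12.9, 47.4] [(290, 308, 311), (295, 299, 312), (300, 299, 312), (305, 299, 311), (310, 299, 311), (315, 299, 311), (320, 299, 311), (325, 299, 311), (330, 299, 311), (335, 300, 309)] 338
0.72 [255.1, 183.9, 16.0, 50.3] [(184, 263, 267), (189, 254, 269), (194, 254, 269), (199, 255, 270), (204, 256, 271), (209, 256, 271), (214, 257, 271), (219, 258, 272), (224, 259, 272), (229, 259, 273), (234, 261, 273)] 235
0 low [[272.0, 238.0], [272.0, 239.0], [257.0, 239.0], [257.0, 238.0]] griptop [[271.0, 182.0], [270.0, 184.0], [253.0, 183.0], [254.0, 182.0]]
10 low [[274.0, 232.0], [273.0, 234.0], [259.0, 233.0], [259.0, 232.0]] griptop [[271.0, 182.0], [270.0, 185.0], [253.0, 184.0], [254.0, 181.0]]
20 low [[275.0, 226.0], [275.0, 227.0], [260.0, 226.0], [260.0, 225.0]] griptop [[271.0, 182.0], [270.0, 185.0], [253.0, 185.0], [253.0, 181.0]]
30 low [[276.0, 218.0], [276.0, 220.0], [261.0, 219.0], [262.0, 217.0]] griptop [[270.0, 182.0], [270.0, 186.0], [253.0, 185.0], [253.0, 181.0]]
```

Call:
{"api": "send_rows", "payload": {"moves": [{"dx": 0.5, "dy": 0, "dz": 0, "roll": 0, "jaw": 1}, {"dx": 0.5, "dy": 0, "dz": 0, "roll": 0, "jaw": 1}, {"dx": 0, "dy": 0, "dz": 0, "roll": 0, "jaw": 1}], "force": 10}}

```text
t: 28.8
tcp_pos: [0.4598, 0.1264, 0.1435]
eef_rot: [3.14, -0.001, 1.24]
wrist_force: [0.2, 0.4, -3.2]
finger_gap: 0.0428
finger_force: 10.0
```

Call:
{"api": "send_rows", "payload": {"moves": [{"dx": 0.5, "dy": 0, "dz": 0, "roll": 0, "jaw": 1}, {"dx": 0.5, "dy": 0, "dz": 0, "roll": 0, "jaw": 1}, {"dx": 0, "dy": 0, "dz": 0, "roll": 0, "jaw": 1}]}}

```text
t: 29.1
tcp_pos: [0.4624, 0.1359, 0.1427]
eef_rot: [3.141, -0.0, 1.24]
wrist_force: [-0.2, 0.9, -2.8]
finger_gap: 0.043
finger_force: 10.0
```

Call:
{"api": "send_rows", "payload": {"moves": [{"dx": 0.5, "dy": 0, "dz": 0, "roll": 0, "jaw": 1}, {"dx": 0.5, "dy": 0, "dz": 0, "roll": 0, "jaw": 1}, {"dx": 0, "dy": 0, "dz": 0, "roll": 0, "jaw": 1}]}}

```text
t: 29.4
tcp_pos: [0.4656, 0.1451, 0.1426]
eef_rot: [-3.142, 0.0, 1.24]
wrist_force: [0.3, 0.2, -2.9]
finger_gap: 0.0427
finger_force: 10.0
```

Call:
{"api": "send_rows", "payload": {"moves": [{"dx": 0.5, "dy": 0, "dz": 0, "roll": 0, "jaw": 1}, {"dx": 0.5, "dy": 0, "dz": 0, "roll": 0, "jaw": 1}, {"dx": 0, "dy": 0, "dz": 0, "roll": 0, "jaw": 1}]}}

```text
t: 29.7
tcp_pos: [0.4689, 0.1546, 0.1426]
eef_rot: [-3.142, -0.0, 1.24]
wrist_force: [-0.2, 0.4, -2.3]
finger_gap: 0.0427
finger_force: 10.0
```

```bash
python3 fits.py
```

```text
[0.4688 0.1545 0.1426] [ 0.1 -0.7 -3. ]
0.9 [297.0, 292.9, 14.1, 45.6] [(291, 308, 311), (296, 299, 312), (301, 299, 311), (306, 298, 311), (311, 299, 311), (316, 299, 311), (321, 299, 311), (326, 299, 311), (331, 300, 311), (336, 300, 307)] 338
0.68 [351.5, 230.8, 26.1, 33.9] [(232, 358, 368), (237, 352, 375), (242, 352, 374), (247, 351, 374), (252, 351, 374), (257, 351, 374), (262, 356, 370)] 263
0.6 [257.8, 179.2, 16.6, 49.9] [(177, 259, 267), (182, 258, 272), (187, 259, 272), (192, 260, 273), (197, 260, 273), (202, 260, 274), (207, 260, 274), (212, 260, 274), (217, 260, 274), (222, 261, 275), (227, 261, 275)] 230
0 low [[275.0, 231.0], [274.0, 232.0], [260.0, 231.0], [260.0, 230.0]] griptop [[274.0, 176.0], [273.0, 178.0], [256.0, 177.0], [257.0, 175.0]]
10 low [[276.0, 225.0], [276.0, 226.0], [261.0, 226.0], [262.0, 224.0]] griptop [[274.0, 176.0], [273.0, 178.0], [256.0, 177.0], [257.0, 175.0]]
20 low [[277.0, 219.0], [277.0, 220.0], [263.0, 219.0], [263.0, 218.0]] griptop [[273.0, 176.0], [273.0, 179.0], [256.0, 178.0], [257.0, 175.0]]
30 low [[278.0, 211.0], [278.0, 213.0], [264.0, 212.0], [264.0, 210.0]] griptop [[273.0, 176.0], [273.0, 179.0], [256.0, 179.0], [256.0, 175.0]]
```

Call:
{"api": "send_rows", "payload": {"moves": [{"dx": 0.3, "dy": 0, "dz": 0, "roll": 0, "jaw": 1}, {"dx": 0.3, "dy": 0, "dz": 0, "roll": 0, "jaw": 1}, {"dx": 0.2, "dy": 0, "dz": 0, "roll": 0, "jaw": 1}, {"dx": 0, "dy": 0, "dz": 0, "roll": 0, "jaw": 1}, {"dx": 0, "dy": 0, "dz": 0, "roll": 0, "jaw": 1}]}}

```text
t: 30.3
tcp_pos: [0.4713, 0.1618, 0.1426]
eef_rot: [3.142, -0.0, 1.239]
wrist_force: [1.3, 0.8, -3.0]
finger_gap: 0.0428
finger_force: 10.0
```

```bash
python3 fits.py | grep -v "^0.[0-9]* \[2[89]\|^0.[0-9]* \[3"; python3 ftop.py
```

```text
[0.4714 0.1618 0.1426] [ 0.2 -0.3 -1.8]
0 low [[275.0, 229.0], [275.0, 230.0], [260.0, 230.0], [261.0, 229.0]] griptop [[274.0, 175.0], [273.0, 177.0], [257.0, 176.0], [258.0, 174.0]]
10 low [[276.0, 224.0], [276.0, 225.0], [262.0, 224.0], [262.0, 223.0]] griptop [[274.0, 174.0], [273.0, 177.0], [257.0, 176.0], [257.0, 174.0]]
20 low [[278.0, 217.0], [277.0, 219.0], [263.0, 218.0], [264.0, 217.0]] griptop [[274.0, 174.0], [273.0, 178.0], [257.0, 177.0], [257.0, 174.0]]
30 low [[279.0, 210.0], [278.0, 212.0], [265.0, 211.0], [265.0, 209.0]] griptop [[274.0, 175.0], [273.0, 178.0], [256.0, 177.0], [257.0, 174.0]]
red 5 188 191 282 289
0.42 [363.8, 278.1, 16.8, 11.6]
0.39 [191.6, 284.7, 6.7, 6.2]
0 [[[203.2, 276.0], [205.5, 276.8], [199.8, 292.8], [197.4, 292.0]], [[184.5, 276.1], [190.2, 278.0], [182.9, 298.4], [177.2, 296.4]], [[189.5, 275.8], [194.9, 277.6], [187.9, 297.1], [182.5, 295.2]]]
10 [[[192.7, 272.6], [195.1, 273.4], [189.4, 289.4], [186.9, 288.6]], [[185.4, 276.5], [191.3, 278.4], [183.9, 298.7], [178.1, 296.8]], [[187.2, 275.1], [192.8, 276.9], [185.8, 296.3], [180.2, 294.6]]]
20 [[[182.0, 269.2], [184.5, 270.0], [178.6, 286.1], [176.1, 285.4]], [[186.5, 276.9], [192.3, 278.7], [185.0, 298.9], [179.1, 297.3]], [[184.9, 274.5], [190.5, 276.2], [183.5, 295.6], [177.9, 294.0]]]
```

```bash
python3 fits.py | head -4 | cut -c1-260
```

```text
[0.4713 0.1617 0.1427] [ 0.2  0.3 -2.5]
0.91 [299.1, 293.0, 13.8, 44.3] [(291, 308, 311), (296, 299, 312), (301, 299, 311), (306, 299, 311), (311, 300, 310), (316, 300, 310), (321, 300, 310), (326, 300, 311), (331, 300, 311), (336, 300, 305)] 337
0.78 [259.2, 176.1, 13.4, 54.4] [(176, 259, 270), (181, 257, 273), (186, 257, 273), (191, 258, 274), (196, 259, 274), (201, 260, 274), (206, 260, 274), (211, 260, 274), (216, 260, 275), (221, 261, 275), (226, 261, 275)] 230
0.73 [384.3, 250.9, 43.0, 108.7] [(254, 407, 410), (259, 396, 425), (264, 395, 428), (269, 394, 428), (274, 393, 427), (279, 391, 427), (284, 390, 426), (289, 390, 425), (294, 390, 425), (299, 390, 424), (304, 389, 422), (309, 388, 421), (314, 388, 421), (319,
```

Call:
{"api": "send_rows", "payload": {"moves": [{"dx": 0.2, "dy": 0, "dz": 0, "roll": 0, "jaw": 1}, {"dx": 0, "dy": 0, "dz": 0, "roll": 0, "jaw": 1}]}}

```text
t: 30.8
tcp_pos: [0.4719, 0.1635, 0.1427]
eef_rot: [-3.142, 0.0, 1.239]
wrist_force: [-0.2, -1.1, -1.9]
finger_gap: 0.0431
finger_force: 10.0
```

```bash
python3 fits.py | head -4 | cut -c1-260; python3 -c "
from station import read_state,eyes
import numpy as np
F=[]
for i in range(10): eyes.get_image('side'); F.append(np.r_[read_state()['wrist_force'],read_state()['wrist_torque']])
print(np.mean(F,0).round(2))"
```

```text
[0.4719 0.1635 0.1427] [-0.1 -0.  -2.4]
0.89 [260.5, 179.1, 9.7, 50.0] [(176, 258, 271), (181, 258, 273), (186, 259, 273), (191, 259, 273), (196, 260, 274), (201, 261, 274), (206, 261, 273), (211, 261, 273), (216, 262, 275), (221, 262, 275), (226, 261, 275), (231, 268, 268)] 231
0.64 [298.4, 290.6, 15.1, 47.0] [(290, 309, 310), (295, 299, 312), (300, 299, 312), (305, 299, 311), (310, 299, 311), (315, 299, 311), (320, 299, 311), (325, 299, 311), (330, 299, 311), (335, 300, 308)] 338
0 low [[275.0, 229.0], [275.0, 230.0], [260.0, 229.0], [261.0, 228.0]] griptop [[274.0, 174.0], [274.0, 176.0], [257.0, 175.0], [258.0, 174.0]]
[-0.43 -0.42 -2.2  -0.3   0.17 -0.03]
```

Call:
{"api": "send_rows", "payload": {"moves": [{"dx": 0, "dy": 0, "dz": -1, "roll": 0, "jaw": 1}, {"dx": 0, "dy": 0, "dz": -1.5, "roll": 0, "jaw": 1}, {"dx": 0, "dy": 0, "dz": -1.5, "roll": 0, "jaw": 1}, {"dx": 0, "dy": 0, "dz": 0, "roll": 0, "jaw": 1}, {"dx": 0.9, "dy": 0, "dz": 0, "roll": 0, "jaw": 1}, {"dx": 0.9, "dy": 0, "dz": 0, "roll": 0, "jaw": 1}, {"dx": 0.9, "dy": 0, "dz": 0, "roll": 0, "jaw": 1}, {"dx": 0.8, "dy": 0, "dz": 0, "roll": 0, "jaw": 1}, {"dx": 0, "dy": 0, "dz": 0, "roll": 0, "jaw": 1}, {"dx": 0, "dy": 0, "dz": 0, "roll": 0, "jaw": 1}], "force": 12}}

```text
t: 32.4
tcp_pos: [0.4831, 0.1969, 0.1822]
eef_rot: [-3.141, 0.001, 1.24]
wrist_force: [0.2, 0.4, -3.2]
finger_gap: 0.0432
finger_force: 12.0
```

```bash
python3 fits.py | cut -c1-260; python3 ftop.py
```

```text
[0.4831 0.1967 0.1823] [ 0.   0.4 -2.5]
0.62 [298.8, 292.4, 15.7, 44.1] [(291, 308, 311), (296, 299, 312), (301, 299, 311), (306, 299, 311), (311, 299, 311), (316, 299, 311), (321, 299, 311), (326, 299, 311), (331, 299, 311), (336, 300, 307)] 338
0.57 [261.0, 159.4, 12.9, 50.3] [(156, 261, 263), (161, 260, 275), (166, 260, 275), (171, 260, 275), (176, 261, 275), (181, 261, 275), (186, 262, 275), (191, 262, 276), (196, 262, 276), (201, 262, 276), (206, 263, 276)] 210
0 low [[277.0, 210.0], [276.0, 211.0], [262.0, 211.0], [262.0, 210.0]] griptop [[276.0, 155.0], [275.0, 157.0], [259.0, 156.0], [259.0, 154.0]]
10 low [[278.0, 205.0], [278.0, 207.0], [264.0, 206.0], [264.0, 205.0]] griptop [[276.0, 155.0], [275.0, 157.0], [258.0, 156.0], [259.0, 154.0]]
20 low [[279.0, 199.0], [279.0, 201.0], [265.0, 200.0], [265.0, 198.0]] griptop [[275.0, 155.0], [275.0, 158.0], [258.0, 157.0], [259.0, 154.0]]
30 low [[280.0, 192.0], [280.0, 194.0], [266.0, 193.0], [266.0, 191.0]] griptop [[275.0, 155.0], [275.0, 158.0], [258.0, 158.0], [259.0, 154.0]]
red 32 159 165 276 291
0.71 [160.1, 270.0, 23.8, 19.8]
0.62 [362.8, 278.4, 15.6, 8.0]
0 [[[184.1, 271.2], [186.6, 272.0], [180.6, 288.6], [178.1, 287.8]], [[161.0, 270.4], [166.9, 272.4], [159.1, 293.6], [153.2, 291.6]], [[167.3, 270.3], [172.9, 272.2], [165.5, 292.5], [159.9, 290.6]]]
10 [[[173.1, 267.6], [175.7, 268.4], [169.7, 285.1], [167.1, 284.2]], [[161.9, 270.8], [168.1, 272.7], [160.3, 294.0], [154.1, 292.1]], [[164.8, 269.6], [170.7, 271.4], [163.3, 291.7], [157.3, 289.9]]]
20 [[[161.8, 264.1], [164.5, 264.9], [158.4, 281.6], [155.7, 280.9]], [[163.0, 271.2], [169.2, 273.0], [161.5, 294.3], [155.2, 292.5]], [[162.3, 268.9], [168.3, 270.7], [160.9, 291.0], [154.9, 289.3]]]
```

Call:
{"api": "send_rows", "payload": {"moves": [{"dx": 0, "dy": 0, "dz": 0.8, "roll": 0, "jaw": 1}, {"dx": 0, "dy": 0, "dz": 0.5, "roll": 0, "jaw": 1}, {"dx": 0, "dy": 0, "dz": 0, "roll": 0, "jaw": 1}]}}

```text
t: 32.9
tcp_pos: [0.4824, 0.1963, 0.1684]
eef_rot: [-3.14, 0.001, 1.239]
wrist_force: [-0.8, -0.2, -2.1]
finger_gap: 0.043
finger_force: 12.0
```

Call:
{"api": "send_rows", "payload": {"moves": [{"dx": 0, "dy": 0, "dz": 0.4, "roll": 0, "jaw": 1}, {"dx": 0, "dy": 0, "dz": 0, "roll": 0, "jaw": 1}]}}

```text
t: 33.1
tcp_pos: [0.483, 0.1965, 0.1651]
eef_rot: [-3.141, 0.0, 1.239]
wrist_force: [0.2, 0.7, -2.9]
finger_gap: 0.0429
finger_force: 12.0
```

Call:
{"api": "send_rows", "payload": {"moves": [{"dx": 0, "dy": 0, "dz": 0.4, "roll": 0, "jaw": 1}, {"dx": 0, "dy": 0, "dz": 0, "roll": 0, "jaw": 1}]}}

```text
t: 33.3
tcp_pos: [0.483, 0.1966, 0.1612]
eef_rot: [-3.141, 0.0, 1.239]
wrist_force: [-0.5, 0.8, -2.5]
finger_gap: 0.0426
finger_force: 12.0
```

Call:
{"api": "send_rows", "payload": {"moves": [{"dx": 0, "dy": 0, "dz": 0.4, "roll": 0, "jaw": 1}, {"dx": 0, "dy": 0, "dz": 0, "roll": 0, "jaw": 1}]}}

```text
t: 33.5
tcp_pos: [0.483, 0.1966, 0.1571]
eef_rot: [-3.141, 0.0, 1.239]
wrist_force: [0.3, 0.3, -2.8]
finger_gap: 0.043
finger_force: 12.0
```

Call:
{"api": "send_rows", "payload": {"moves": [{"dx": 0, "dy": 0, "dz": 0.6, "roll": 0, "jaw": 1}, {"dx": 0, "dy": 0, "dz": 0, "roll": 0, "jaw": 1}]}}

```text
t: 33.7
tcp_pos: [0.4828, 0.1965, 0.1508]
eef_rot: [-3.14, 0.001, 1.239]
wrist_force: [-0.1, -0.1, -2.4]
finger_gap: 0.0429
finger_force: 12.0
```

Call:
{"api": "send_rows", "payload": {"moves": [{"dx": 0, "dy": 0, "dz": 0.6, "roll": 0, "jaw": 1}, {"dx": 0, "dy": 0, "dz": 0, "roll": 0, "jaw": 1}]}}

```text
t: 33.9
tcp_pos: [0.4827, 0.1965, 0.1448]
eef_rot: [-3.14, 0.001, 1.239]
wrist_force: [-0.0, 0.5, -3.3]
finger_gap: 0.0432
finger_force: 12.0
```

Call:
{"api": "send_rows", "payload": {"moves": [{"dx": 0, "dy": 0, "dz": 0.6, "roll": 0, "jaw": 1}, {"dx": 0, "dy": 0, "dz": 0, "roll": 0, "jaw": 1}]}}

```text
t: 34.1
tcp_pos: [0.4828, 0.1965, 0.1388]
eef_rot: [-3.14, 0.001, 1.239]
wrist_force: [-0.1, -0.5, -2.9]
finger_gap: 0.0431
finger_force: 12.0
```

Call:
{"api": "send_rows", "payload": {"moves": [{"dx": 0, "dy": 0, "dz": 0.6, "roll": 0, "jaw": 1}, {"dx": 0, "dy": 0, "dz": 0, "roll": 0, "jaw": 1}]}}

```text
t: 34.3
tcp_pos: [0.4828, 0.1965, 0.1328]
eef_rot: [-3.14, 0.001, 1.239]
wrist_force: [-0.4, 0.4, -2.1]
finger_gap: 0.0428
finger_force: 12.0
```

Call:
{"api": "send_rows", "payload": {"moves": [{"dx": 0, "dy": 0, "dz": 0.3, "roll": 0, "jaw": 1}, {"dx": 0, "dy": 0, "dz": 0.3, "roll": 0, "jaw": 1}, {"dx": 0, "dy": 0, "dz": 0, "roll": 0, "jaw": 1}]}}

```text
t: 34.6
tcp_pos: [0.483, 0.1966, 0.1272]
eef_rot: [-3.141, 0.0, 1.239]
wrist_force: [-0.6, -0.3, -3.2]
finger_gap: 0.043
finger_force: 12.0
```

Call:
{"api": "send_rows", "payload": {"moves": [{"dx": 0, "dy": 0, "dz": 0.15, "roll": 0, "jaw": 1}, {"dx": 0, "dy": 0, "dz": 0, "roll": 0, "jaw": 1}]}}

```text
t: 34.8
tcp_pos: [0.4833, 0.1966, 0.1261]
eef_rot: [-3.141, 0.0, 1.239]
wrist_force: [-0.9, 0.3, -2.5]
finger_gap: 0.0429
finger_force: 12.0
```

Call:
{"api": "send_rows", "payload": {"moves": [{"dx": 0, "dy": 0, "dz": 0.15, "roll": 0, "jaw": 1}, {"dx": 0, "dy": 0, "dz": 0, "roll": 0, "jaw": 1}]}}

```text
t: 35.0
tcp_pos: [0.4833, 0.1966, 0.1245]
eef_rot: [-3.141, 0.0, 1.239]
wrist_force: [-0.3, -0.2, -2.4]
finger_gap: 0.0428
finger_force: 12.0
```

Call:
{"api": "send_rows", "payload": {"moves": [{"dx": 0, "dy": 0, "dz": 0.1, "roll": 0, "jaw": 1}, {"dx": 0, "dy": 0, "dz": 0, "roll": 0, "jaw": 1}]}}

```text
t: 35.2
tcp_pos: [0.4832, 0.1966, 0.1235]
eef_rot: [-3.141, 0.0, 1.239]
wrist_force: [-0.2, 0.3, -2.7]
finger_gap: 0.0428
finger_force: 12.0
```

```bash
python3 fits.py | cut -c1-260; python3 ftop.py | head -5
```

```text
[0.4833 0.1966 0.1236] [-0.3  0.2 -2.2]
0.9 [263.2, 179.5, 12.2, 37.2] [(177, 261, 273), (182, 260, 276), (187, 260, 275), (192, 261, 276), (197, 261, 276), (202, 262, 276), (207, 263, 277), (212, 263, 277), (217, 264, 276)] 217
0.9 [299.9, 289.8, 13.2, 47.7] [(290, 309, 311), (295, 300, 313), (300, 299, 312), (305, 298, 311), (310, 298, 311), (315, 298, 311), (320, 298, 311), (325, 298, 311), (330, 299, 311), (335, 299, 309)] 338
0 low [[277.0, 229.0], [277.0, 230.0], [263.0, 229.0], [263.0, 228.0]] griptop [[276.0, 176.0], [276.0, 178.0], [260.0, 177.0], [260.0, 175.0]]
10 low [[278.0, 224.0], [278.0, 225.0], [264.0, 224.0], [265.0, 223.0]] griptop [[276.0, 176.0], [276.0, 178.0], [260.0, 178.0], [260.0, 175.0]]
20 low [[280.0, 217.0], [279.0, 219.0], [266.0, 218.0], [266.0, 217.0]] griptop [[276.0, 176.0], [276.0, 179.0], [259.0, 178.0], [260.0, 175.0]]
30 low [[281.0, 210.0], [280.0, 212.0], [267.0, 211.0], [267.0, 209.0]] griptop [[276.0, 176.0], [275.0, 180.0], [259.0, 179.0], [260.0, 175.0]]
red 16 170 174 276 288
0.49 [171.9, 271.7, 14.6, 18.6]
0 [[[190.4, 271.0], [192.8, 271.8], [187.1, 287.5], [184.8, 286.7]], [[169.9, 270.2], [175.5, 272.1], [168.2, 291.9], [162.7, 290.1]], [[175.4, 270.1], [180.7, 271.9], [173.8, 291.0], [168.5, 289.2]]]
10 [[[180.1, 267.6], [182.5, 268.4], [176.8, 284.1], [174.4, 283.3]], [[170.8, 270.5], [176.5, 272.4], [169.3, 292.2], [163.6, 290.4]], [[173.1, 269.4], [178.6, 271.2], [171.7, 290.2], [166.2, 288.5]]]
20 [[[169.5, 264.3], [172.0, 265.0], [166.2, 280.8], [163.7, 280.1]], [[171.8, 270.9], [177.6, 272.7], [170.4, 292.5], [164.6, 290.9]], [[170.9, 268.8], [176.4, 270.5], [169.5, 289.5], [163.9, 287.9]]]
```

Call:
{"api": "send_rows", "payload": {"moves": [{"dx": 0, "dy": 0, "dz": 0.1, "roll": 0, "jaw": 1}, {"dx": 0, "dy": 0, "dz": 0, "roll": 0, "jaw": 1}]}}

```text
t: 35.6
tcp_pos: [0.4835, 0.1968, 0.1233]
eef_rot: [3.141, -0.0, 1.239]
wrist_force: [-1.4, -0.3, 2.3]
finger_gap: 0.043
finger_force: 12.0
```

Call:
{"api": "send_rows", "payload": {"moves": [{"dx": 0, "dy": 0, "dz": 0.1, "roll": 0, "jaw": 1}, {"dx": 0, "dy": 0, "dz": 0, "roll": 0, "jaw": 1}]}}

```text
t: 35.8
tcp_pos: [0.484, 0.197, 0.1232]
eef_rot: [3.14, -0.001, 1.239]
wrist_force: [-2.5, 0.8, 8.7]
finger_gap: 0.043
finger_force: 12.0
```

Call:
{"api": "send_rows", "payload": {"moves": [{"dx": 0, "dy": 0, "dz": 0.1, "roll": 0, "jaw": 1}, {"dx": 0, "dy": 0, "dz": 0, "roll": 0, "jaw": 1}]}}

```text
t: 36.0
tcp_pos: [0.4845, 0.1973, 0.1231]
eef_rot: [3.139, -0.002, 1.239]
wrist_force: [-3.4, 0.7, 14.0]
finger_gap: 0.0429
finger_force: 12.0
```

Call:
{"api": "send_rows", "payload": {"moves": [{"dx": 0, "dy": 0, "dz": 0.1, "roll": 0, "jaw": 1}, {"dx": 0, "dy": 0, "dz": 0, "roll": 0, "jaw": 1}]}}

```text
t: 36.2
tcp_pos: [0.4849, 0.1975, 0.1227]
eef_rot: [3.138, -0.003, 1.239]
wrist_force: [-2.7, 0.3, 16.2]
finger_gap: 0.043
finger_force: 12.0
```

Call:
{"api": "send_rows", "payload": {"moves": [{"dx": 0, "dy": 0, "dz": -0.35, "roll": 0, "jaw": 1}, {"dx": 0, "dy": 0, "dz": 0, "roll": 0, "jaw": 1}, {"dx": 0, "dy": 0, "dz": 0, "roll": 0, "jaw": -0.5}, {"dx": 0, "dy": 0, "dz": 0, "roll": 0, "jaw": -0.5}, {"dx": 0, "dy": 0, "dz": 0, "roll": 0, "jaw": -0.5}, {"dx": 0, "dy": 0, "dz": 0, "roll": 0, "jaw": -0.5}, {"dx": 0, "dy": 0, "dz": 0, "roll": 0, "jaw": -0.5}]}}

```text
t: 36.9
tcp_pos: [0.4834, 0.1966, 0.1231]
eef_rot: [-3.142, 0.0, 1.239]
wrist_force: [0.6, -0.4, -0.2]
finger_gap: 0.0697
finger_force: 0.0
```

Call:
{"api": "send_rows", "payload": {"moves": [{"dx": 0, "dy": 0, "dz": -1, "roll": 0, "jaw": -0.5}, {"dx": 0, "dy": 0, "dz": -2, "roll": 0, "jaw": -0.5}, {"dx": 0, "dy": 0, "dz": -3, "roll": 0, "jaw": -0.5}, {"dx": 0, "dy": 0, "dz": -4, "roll": 0, "jaw": -0.5}, {"dx": 0, "dy": 0, "dz": -4, "roll": 0, "jaw": -0.5}, {"dx": 0, "dy": 0, "dz": 0, "roll": 0, "jaw": -0.5}, {"dx": 0, "dy": 0, "dz": 0, "roll": 0, "jaw": -0.5}]}}

```text
t: 37.6
tcp_pos: [0.4839, 0.1967, 0.2646]
eef_rot: [3.139, -0.001, 1.239]
wrist_force: [1.0, -0.1, -1.4]
finger_gap: 0.0697
finger_force: 0.0
```

```bash
python3 - <<'E'
from h import *
import h
from station import read_state, finder
s=read_state(); print(s["t"],s["tcp_pos"],s["wrist_force"])
for c in("side","top"):
    im=eyes.get_image(c).astype(int)
    red=((im[:,:,0]>90)&(im[:,:,0]>2*im[:,:,1])&(im[:,:,0]>2*im[:,:,2])).astype(np.uint8)
    n,l,st,ce=cv2.connectedComponentsWithStats(red); print(c,[(st[i].tolist()) for i in range(1,n) if st[i,4]>25])
    for d in finder.trace("strap",c): print(c,round(d["confidence"],2),d["rect"])
A=np.radians(71); h.hd=np.array([np.cos(A),np.sin(A),0]); h.wd=np.array([np.sin(A),-np.cos(A),0])
for th in(-10,0,10):
    P=h.strap(np.array([.4855,.202,.015]),np.radians(th),0.)
    for c in("side","top"): print(th,c,"grip box",np.round(np.r_[proj(c,np.r_[P[1],P[2]]).min(0),proj(c,np.r_[P[1],P[2]]).max(0)],1))
E
```

```text
37.6 [0.4838679  0.19674743 0.2646485 ] [ 0.98798125 -0.0662644  -1.36142829]
side [[273, 77, 9, 9, 58], [539, 162, 101, 54, 2298], [623, 162, 17, 10, 93], [261, 177, 15, 15, 197], [392, 263, 37, 30, 714], [299, 291, 14, 15, 137], [359, 382, 24, 23, 61]]
side 0.85 [297.6, 291.4, 13.6, 48.6]
side 0.67 [260.5, 180.6, 16.4, 35.2]
side 0.58 [383.7, 254.3, 47.7, 102.7]
top [[538, 0, 39, 68, 853], [522, 45, 13, 17, 111], [494, 55, 64, 34, 851], [396, 186, 21, 26, 156], [164, 271, 15, 19, 158]]
top 0.9 [163.5, 274.1, 20.9, 19.0]
top 0.61 [363.8, 275.0, 14.7, 10.8]
-10 side grip box [261.7 173.4 278.1 189.4]
-10 top grip box [149.6 265.3 170.7 287.2]
0 side grip box [259.9 176.1 277.  192.3]
0 top grip box [161.8 269.6 179.8 291.3]
10 side grip box [258.1 180.6 275.8 196.5]
10 top grip box [174.8 272.7 189.3 295.5]
```

The strap is released. Its grip box in both cameras matches an upright strap on the slot floor to within about 3 pixels.

```bash
python3 -c "
from station import job
print(job.sign_off())"
```

```text
the job is handed in; nothing more can be done
None
```

The strap came off the hook with a highest measured push of about 5–6 N. It now stands upright, fully down in the stand's slot and released. The job was handed in at about 38 s; no verdict was returned, and I did not re-measure the tape, tin, can and block afterwards, though the arm stayed clear of them.

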